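# Hover a wireless ultrasound probe over the absorber on the balance

## Task

Get the ultrasound probe ready for its output check: take the lid off the steel pot on the balance and lay it flat on the bare bench (do not drop it), then draw the wireless probe out of its rest, carry it over the power strip and the pot's rim, and hold it upright, face down, about 10 mm above the black absorber block in the pot, centred on the block and with its long side along the block's long side. The probe must never touch the pot, the block or the power strip, the pot must stay where it is on the balance, and the gel bottle and brass weight must be left alone. Finish while still gripping the probe and holding it still there: do not put it down or let go.

Things in the scene. Friction and masses are not known exactly. Their poses are not given: they have to be found in the camera images.
- balance: laboratory balance, grey case 270 (its x) x 200 (its y) mm with a flat steel pan whose top is 70 mm above the bench; display and keys on its -x end. Does not move. Origin: centre of its underside at bench height.
- pan (a point): centre of the steel pan's top, 70 mm above the bench; the pot stands centred here within 2 mm (to start with).
- pot: open round steel pot, loose on the pan, outside diameter 130 mm, 65 mm high, wall 3 mm, 0.8 kg; rim 135 mm above the bench. A black block (70 mm along the pot's x, 30 mm along its y) is fixed in its middle. Origin: centre of the pot's underside, z up.
- absorber_top (a point): centre of the flat top of the black absorber block (70 x 30 mm, thin yellow cross on top), 40 mm above the pot's underside (110 mm above the bench) and 25 mm below the pot's rim; x along the block's long side.
- lid: round white plastic lid, diameter 140 mm, about 0.15 kg, lying loose on the pot's rim: a 5 mm disc with a plug under it (diameter 110 mm, 6 mm deep) that sits loosely in the pot's mouth, and a red upright cylindrical knob on top (diameter 24 mm, 30 mm tall). 41 mm high in all. Origin: centre of the plug's underside; laid on the bench the origin is at bench height.
- lid_knob (a point): centre of the top of the lid's red knob, 41 mm above the lid's origin.
- rest: grey probe rest fixed to the bench, foot 100 (its x) x 75 mm; pocket 66 x 32 mm, pocket floor 6 mm and pocket rim 26 mm above the bench. Origin: centre of its underside.
- probe: wireless ultrasound probe, about 0.2 kg, standing upright, face down, in the pocket of the rest, 123 mm tall: white head 58 (its x) x 24 (its y) mm, 30 mm high, a short neck, and above 42 mm a blue upright handle 30 (x) x 22 (y) mm up to 120 mm. Origin: centre of the face (its lowest end); z runs up the handle.
- probe_face (a point): centre of the probe's face (lowest end of the head); same as the probe's origin.
- probe_grip (a point): point inside the blue handle 80 mm above the face; grip here across the probe's y (22 mm wide).
- strip: white power strip fixed to the bench between rest and balance, 260 (its x) x 55 x 45 mm high with a black charger (60 x 45 mm) plugged in 20 mm to +x of its middle, its top 100 mm above the bench. Origin: centre of its underside. Obstacle.
- gel: closed white gel bottle, diameter 56 mm, 140 mm tall, standing; leave alone. Origin: centre of its underside.
- weight: brass calibration weight with a knob, diameter 48 mm, 64 mm tall; leave alone. Origin: centre of its underside.
Not all that is in view belongs to the job. What is meant by the pot is not brown, and is the smaller of those in its own colour.

How it is judged (in metres and radians):
On the way, in this order (a step that is already met when the one before it is completed fails the run):
1. the lid lies flat on the bare bench, let go and at rest (height (world z) of lid between -0.01 and 0.012 m and angle between lid's own z axis and vertical below 0.1 rad and contact force between lid and the fingers below 0.05 N and linear speed of lid below 0.03 m/s and horizontal distance between pot and pan below 0.03 m and angle between pot's own z axis and vertical below 0.06 rad), for 0.2 s.
2. the gripped probe is lifted out of its rest to above the height of the pot's rim (contact force between the fingers and probe above 1 N and height (world z) of probe_face above 0.135 m), for 0.1 s.
At the end, for the whole second after the job is handed in: Probe gripped, still, upright (0.12 rad), touching nothing else; face 3-18 mm above the absorber, within 8 mm of its centre, long sides parallel within 0.17 rad. Lid released, flat (0.1 rad) and at rest on the bench. Pot upright, within 30 mm of the pan centre (all of step 1 and contact force between the fingers and probe above 1 N and z of probe_face in the frame of absorber_top between 0.003 and 0.018 m and horizontal distance between probe_face and absorber_top below 0.008 m and angle between the x axis of probe and the x axis of pot, either way round below 0.17 rad and angle between probe's own z axis and vertical below 0.12 rad and linear speed of probe below 0.02 m/s and contact force between probe and pot below 0.05 N and contact force between probe and lid below 0.05 N and contact force between probe and balance below 0.05 N); the arm keeps its last pose, push and grip.
It fails at once if the probe touches the pot or the absorber (contact force between probe and pot above 0.3 N).
It fails at once if the probe touches the power strip (contact force between probe and strip above 0.3 N).
It fails at once if the pot is shifted by more than 20 mm (distance of pot from where it was at the start of the episode above 0.02 m).
It fails at once if the lid is dropped (contact force between the fingers and lid below 0.01 N and linear speed of lid above 0.7 m/s).
It fails at once if the gel bottle or brass weight is disturbed (moved by more than 20 mm) (distance of any of gel, weight from where it was at the start of the episode above 0.02 m).
It also fails if it takes over 64 s, if anything falls off the work surface, if the arm or the gripper's body presses on something with over 40 N, if the wrist force passes 120 N, or if a joint passes its speed limit or range.

## Robot

A 6-joint arm with a two-finger parallel gripper is mounted at the origin on the work surface. World frame = base frame: x ahead of the robot, y to its left, z up, the work surface at z = 0. Lengths are in mm, angles in degrees, forces in N, time in s.
With the tool pointing down it reaches from about 300 to 850 mm from the base axis. Payload 4.2 kg.
Tool frame: the origin (TCP) lies at the very end of the fingers, on their centre line; the grasp point (between the pads) lies 19 mm behind it (hold_point_z is the z of the grasp point in the tool frame, in mm); z points along the fingers, y is the direction in which the jaws open and shut (so a half turn about z gives the same grasp; the last joint's range is limited). The gripper opens to 91 mm and grips with 3 to 60 N. Pads are 32 mm wide; open, the fingers measure 118 mm over their backs; the gripper's body (76 mm by 178 mm) begins 60 mm behind the grasp point.
Start: joints at [-75.974, 18.312, 89.639, -0, 72.044, -1.146], TCP at [150.49, -554.977, 184.376] pointing down, gripper open.
Joint ranges: [-177.97, 177.97], [-48.28, 115.42], [12.27, 149.76], [-77.06, 257.06], [2.81, 150.46], [-146.56, 146.56]. Speed limits (degrees/s): [147.25, 147.25, 180, 180, 180, 180].

## Interface

Orientations are given as [roll, pitch, yaw] about the fixed x, y, z axes, in that order (R = Rz(yaw) Ry(pitch) Rx(roll)).
In Python, from workcell import state, grab_frame, job_done, hold_point_z gives the robot as it stands. The module is installed in compiled form; this text tells all that it offers.
- The arm moves only by the shell command python3 -m creep 'ROWS' [FORCE]. ROWS is JSON, a list of rows, each a list of 7 numbers: the closure, from 0 (fully open) to 1 (shut), then the shift along the tool's x, y, z in mm, then the turn, a rotation vector about the tool's x, y, z in degrees. A call has 1 to 5 rows; each row shifts and turns the commanded pose from where the row before left it, along the tool's axes as they then stand; what a row does not reach is not made up. A row lasts 1/8 s, in which the tool goes at most 62.5 mm and 10.7 degrees, less where a joint would pass 70% of its speed; a pose out of reach is approached as far as the arm can. A call is refused whole if a number of a shift passes 62.5 or a number of a turn 10.7, either way. A call with a gripper value outside its range is refused whole. The fingers move at their own pace and stop on an object; FORCE is the grip in N (left out, the last holds). Time passes only in rows, so rows that do not move let the fingers close. It gives the time, the measured TCP pose, the force and the opening at its end, in the units of the state.
- state(): the state, without advancing time (a new reading comes with each control period).
- grab_frame(name): name is "side" or "top" or "wrist"; returns a dict with "frame" (384x512x3 uint8, red, green, blue), "fx", "fy", "cx", "cy" (pixels), "k1" (the pictures are not rectified: a ray, as slopes to the right and down, at radius r is drawn at 1 + k1 r^2 times it, then the intrinsics apply), "view" (4x4, takes a point from world to camera coordinates). Camera axes: x right, y down, z forward; pixel columns grow to the right and rows downward; lengths in mm; the calibration is good to about 2 mm. A picture is of the moment at which its call begins. There is no depth.
- job_done(): hands the job in, once; it reports no verdict.
The state is a dict: "time_s": time; "qpos": joint angles; "qvel": joint speeds; "effort": joint torques, N m; "ee_pos": TCP position; "ee_rot": TCP orientation; "force": force on the tool from outside, world axes, zero at the start; "torque": the same for the moment, N m; "gripper_width": finger opening in mm.
Only numpy, scipy, OpenCV 4.12 (cv2) and the standard library are available. Lean on these libraries where they do the work, as an engineer would, in place of code of your own. Each camera call takes 0.05 s, during which the arm holds its last target.

## Working session

There is one attempt and no reset: what is moved stays moved. The work goes in short steps, Python scripts to look and compute and a shell command to move; the robot and the scene stay as the last step left them, time stands still between calls to the robot, and variables do not carry over. Pictures are saved under pics/ and viewed, and the job is handed in when it is done.

```bash
mkdir -p pics; python3 - <<'E'
from workcell import *
import cv2
print(state()); print(hold_point_z)
for n in ("side","top","wrist"):
    f=grab_frame(n); cv2.imwrite(f"pics/{n}0.png",f["frame"][:,:,::-1])
    print(n,{k:f[k] for k in f if k!="frame"})
E
```

```text
{'time_s': 0.0, 'qpos': array([-7.59742504e+01,  1.83503085e+01,  8.97063475e+01, -1.83214151e-03,
        7.20420163e+01, -1.14687467e+00]), 'qvel': array([-0.11966301,  0.01827719,  0.01401   , -0.0473021 ,  0.01716391,
        0.00671954]), 'effort': array([-1.62628676e-03, -4.12465203e+01, -2.31974423e+01,  7.25781801e-02,
        4.58297809e-02, -1.44648866e-04]), 'ee_pos': array([ 150.3415014 , -554.42981708,  183.53406532]), 'ee_rot': array([-1.79901313e+02, -2.33403736e-04,  1.51731905e+01]), 'force': array([-0.01332184,  0.49403902,  0.13782292]), 'torque': array([-0.01463674, -0.05757044, -0.00840166]), 'gripper_width': 91.49770717727749}
-18.8
side {'fx': 459.73980204086985, 'fy': 459.73980204086985, 'cx': 256.52075481165014, 'cy': 188.87915188419095, 'k1': -0.043664355438177656, 'view': array([[ 9.70277538e-01, -2.41980809e-01,  2.60514180e-03,
        -5.48292362e+02],
       [-1.80566596e-01, -7.31106437e-01, -6.57935470e-01,
         1.63696300e+02],
       [ 1.61112393e-01,  6.37909607e-01, -7.53069804e-01,
         1.16681726e+03],
       [ 0.00000000e+00,  0.0000000
[... 324 characters left out ...]
-2.26400912e-01,
         5.69068089e+02],
       [ 2.26379019e-01, -3.19883247e-03, -9.74034038e-01,
         1.12457387e+03],
       [ 0.00000000e+00,  0.00000000e+00,  0.00000000e+00,
         1.00000000e+00]])}
wrist {'fx': 285.5968452349245, 'fy': 285.5968452349245, 'cx': 257.36398312564705, 'cy': 189.3495394376487, 'k1': -0.06085036565913782, 'view': array([[ 2.62079208e-01, -9.65043063e-01, -2.52478634e-03,
        -5.73960345e+02],
       [-9.35828171e-01, -2.54782404e-01,  2.43539649e-01,
        -2.91711576e+01],
       [-2.35669520e-01, -6.14639122e-02, -9.69887656e-01,
         3.91798202e+02],
       [ 0.00000000e+00,  0.00000000e+00,  0.00000000e+00,
         1.00000000e+00]])}
```

View pics/side0.png

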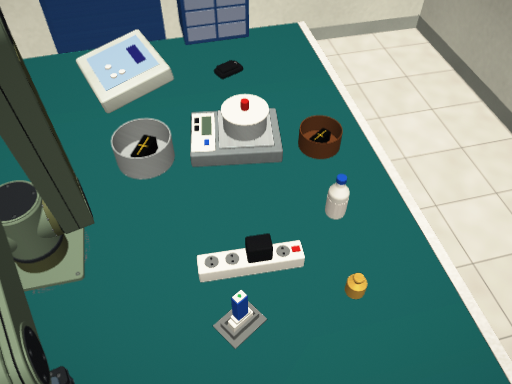

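View pics/top0.png

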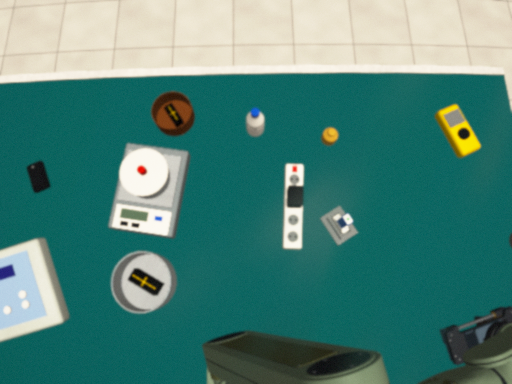

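View pics/wrist0.png

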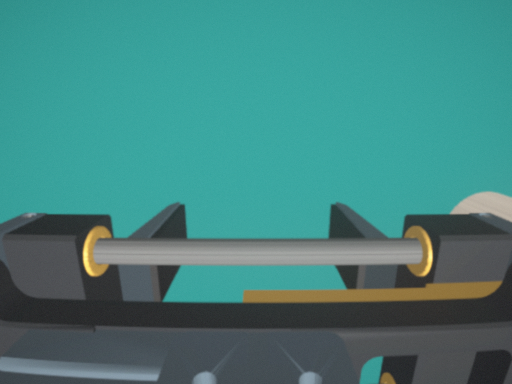

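The candidates in the top view are the brown pot (173,113), the large open steel pot (143,282) and the lidded steel pot on the balance (144,172). The smaller steel one, with the lid and on the balance, fits the description. I'll confirm it in crops.

```bash
cat > h.py <<'E'
import numpy as np, cv2
from workcell import *
from scipy.optimize import brentq
def ray(f,u,v):
    K=np.array([[f["fx"],0,f["cx"]],[0,f["fy"],f["cy"]],[0,0,1.]])
    p=cv2.undistortPoints(np.array([[[u,v]]],float),K,np.array([f["k1"],0,0,0.]))[0,0]
    V=np.array(f["view"]); R=V[:3,:3]; t=V[:3,3]
    return -R.T@t, R.T@np.array([p[0],p[1],1.])
def onz(f,u,v,z):
    c,d=ray(f,u,v); return (c+d*(z-c[2])/d[2]).round(1)
def proj(f,P):
    K=np.array([[f["fx"],0,f["cx"]],[0,f["fy"],f["cy"]],[0,0,1.]])
    V=np.array(f["view"]); 
    return cv2.projectPoints(np.atleast_2d(np.array(P,float)),cv2.Rodrigues(V[:3,:3])[0],V[:3,3],K,np.array([f["k1"],0,0,0.]))[0][:,0]
def tri(l):
    A=np.zeros((3,3));b=np.zeros(3)
    for f,u,v in l:
        c,d=ray(f,u,v); d=d/np.linalg.norm(d); M=np.eye(3)-np.outer(d,d); A+=M;b+=M@c
    return np.linalg.solve(A,b).round(1)
def crop(f,x0,y0,x1,y1,name,s=4):
    im=cv2.resize(f["frame"][y0:y1,x0:x1,::-1],None,fx=s,fy=s,interpolation=cv2.INTER_CUBIC); cv2.imwrite("pics/"+name,im)
E
python3 - <<'E'
from h import *
t=grab_frame("top"); s=grab_frame("side")
import pickle; pickle.dump((t,s),open("f0.pkl","wb"))
crop(t,100,130,200,250,"t_bal.png",5)
crop(s,180,85,290,170,"s_bal.png",6)
crop(t,270,150,370,255,"t_rest.png",5)
crop(s,190,225,310,350,"s_rest.png",5)
E
```

```text
(no output)
```

View pics/t_bal.png

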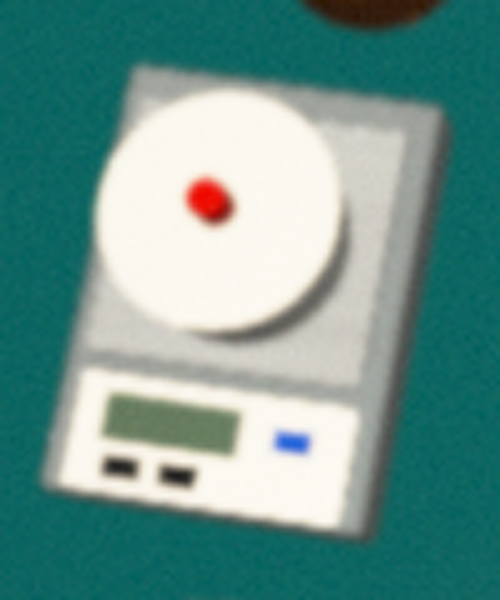

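View pics/s_bal.png

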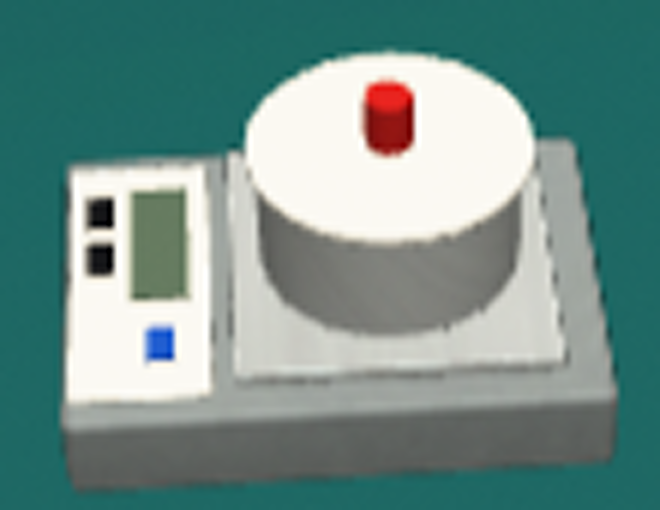

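View pics/t_rest.png

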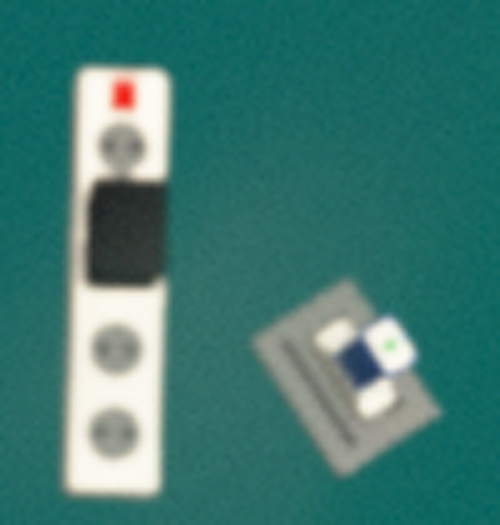

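View pics/s_rest.png

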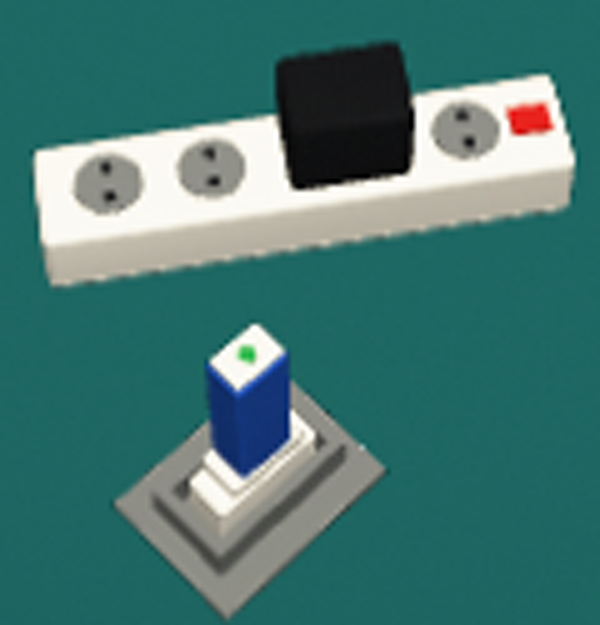

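```bash
python3 - <<'E'
from h import *
import pickle
t,s=pickle.load(open("f0.pkl","rb"))
def T(x,y,x0,y0,k): return x0+(x+.5)/k-.5, y0+(y+.5)/k-.5
tb=lambda x,y:T(x,y,100,130,5); sb=lambda x,y:T(x,y,180,85,6)
tr=lambda x,y:T(x,y,270,150,5); sr=lambda x,y:T(x,y,190,225,5)
# red segmentation, centroid within lid
print("knob top",tri([(t,*tb(205,194)),(s,*sb(389,95))]), onz(t,*tb(205,194),170), onz(s,*sb(389,95),170))
print("lid",onz(t,*tb(219,210),140),onz(s,*sb(390,147),140))
print("lid ends side",onz(s,*sb(245,147),140),onz(s,*sb(535,147),140), "top",onz(t,*tb(95,210),140),onz(t,*tb(343,210),140))
print("probe top",tri([(t,*tr(391,345)),(s,*sr(247,354))]),onz(t,*tr(391,345),129),onz(s,*sr(247,354),129))
for n,p in dict(a=(390,316),b=(361,346),c=(388,372),d=(417,360)).items(): print(n,onz(t,*tr(*p),129))
for p in [(208,365),(258,323),(288,351),(238,392)]: print("s",onz(s,*sr(*p),126))
print("foot top", [onz(t,*tr(*p),6) for p in [(250,342),(347,277),(442,410),(345,478)]])
print("foot side", [onz(s,*sr(*p),0) for p in [(113,503),(228,618),(386,470)]])
print("strip side top z45",[onz(s,*sr(*p),45) for p in [(36,150),(45,245),(575,155),(548,76)]])
print("strip top",[onz(t,*tr(*p),45) for p in [(78,68),(170,70),(160,495),(65,492)]])
print("charger",[onz(s,*sr(*p),100) for p in [(278,60),(290,133),(413,115),(400,43)]])
print("charger T",[onz(t,*tr(*p),100) for p in [(90,181),(167,181),(163,287),(87,283)]])
print("gel",onz(t,256,126,100),tri([(t,256,112),(s,342,179)]),"weight",tri([(t,331,131),(s,359,279)]))
print("bigpot",onz(t,143,281,65),"brown",onz(t,173,113,60),onz(s,320,137,40),"probe bal", [onz(t,*tb(*p),50) for p in [(135,65),(445,105),(375,540),(42,490)]])
print("bench edge",onz(t,255,77,0),onz(t,100,80,0),"phone",onz(t,38,177,0))
E
```

```text
knob top [596.6 270.3 168.2] [596.3 269.8 170. ] [596. 268. 170.]
lid [595.1 270.1 140. ] [595.6 266.3 140. ]
lid ends side [527.7 283.1 140. ] [663.4 249.7 140. ] top [596.5 342.5 140. ] [593.8 198.5 140. ]
probe top [ 451.9 -305.   129.4] [ 452.5 -305.   129. ] [ 451.4 -304.8  129. ]
a [ 468.9 -305.5  129. ]
b [ 452.3 -288.1  129. ]
c [ 437.4 -302.4  129. ]
d [ 443.7 -319.2  129. ]
s [ 434.9 -304.3  126. ]
s [ 459.3 -290.3  126. ]
s [ 468.5 -306.   126. ]
s [ 444.3 -319.2  126. ]
foot top [array([ 473.4, -246.2,    6. ]), array([ 513.1, -309.3,    6. ]), array([ 428.6, -363.6,    6. ]), array([ 388.2, -300.6,    6. ])]
foot side [array([ 387.5, -295.7,    0. ]), array([ 426.8, -360.7,    0. ]), array([ 512.1, -309.9,    0. ])]
strip side top z45 [array([ 383.6, -129.2,   45. ]), array([ 379.2, -182.5,   45. ]), array([ 636.4, -194.7,   45. ]), array([ 637.6, -147.2,   45. ])]
strip top [array([ 640.3, -142. ,   45. ]), array([ 638.1, -199. ,   45. ]), array([ 377.8, -181.9,   45. ]), array([ 380.6, -125.8,   45. ])]
charger [array([ 501.6, -143.5,  100. ]), array([ 497.7, -184.6,  100. ]), array([ 555.1, -188.6,  100. ]), array([ 559.9, -147.8,  100. ])]
charger T [array([ 556. , -142.1,  100. ]), array([ 555.2, -187. ,  100. ]), array([ 492.8, -182. ,  100. ]), array([ 495.9, -138.3,  100. ])]
gel [742.6 -53.4 100. ] [773.2 -53.9 134.4] weight [ 739.8 -289.7   50.9]
bigpot [289.7 279.5  65. ] brown [807.8 208.5  60. ] [814.6 202.7  40. ] probe bal [array([715.6, 355.1,  50. ]), array([684.8, 157.1,  50. ]), array([415.5, 193.3,  50. ]), array([447.3, 397.1,  50. ])]
bench edge [960.8 -53.9   0. ] [965.5 483.1   0. ] phone [622.1 666.5   0. ]
```

The crops confirm it: the lidded steel pot is on the balance and its red knob is at about (596,269,170), as expected. The probe is at (452,-305) with its long side at about 30–32° yaw. I'll write a helper that gives tool-frame deltas.

```bash
cat > d.py <<'E'
import sys
from h import *
from scipy.spatial.transform import Rotation as R
a=[float(v) for v in sys.argv[1:]]
s=state(); p=np.array(s["ee_pos"]); r=R.from_euler("xyz",s["ee_rot"],degrees=True)
print("t",round(s["time_s"],2),"pos",p.round(1),"rot",np.round(s["ee_rot"],2),"w",round(s["gripper_width"],1),"F",np.round(s["force"],1),"q",np.round(s["qpos"],0))
if len(a)>=3:
    print("tool shift",r.inv().apply(np.array(a[:3])-p).round(1))
if len(a)>3:
    rt=R.from_euler("xyz",[180,0,a[3]],degrees=True); print("turn",np.degrees((r.inv()*rt).as_rotvec()).round(2))
E
python3 d.py 596 269 230 15.2
```

```text
t 0.25 pos [ 150.4 -554.7  184. ] rot [-179.96   -0.     15.17] w 91.5 F [ 0.3 -0.   0. ] q [-76.  18.  90.  -0.  72.  -1.]
tool shift [ 645.6 -678.4  -45.5]
turn [-0.04 -0.   -0.03]
```

```bash
python3 -m creep '[[0,20,-20,-12,0,0,0],[0,40,-42,-15,0,0,0],[0,43,-45,-15,0,0,0],[0,43,-45,-4,0,0,0],[0,43,-45,0,0,0,0]]' 30; python3 -m creep '[[0,43,-45,0,0,0,0],[0,43,-45,0,0,0,0],[0,43,-45,0,0,0,0],[0,43,-45,0,0,0,0],[0,43,-45,0,0,0,0]]'; python3 d.py 596 269 230 15.2
```

```text
time_s: 0.88
ee_pos: [281.4, -315.2, 230.5]
ee_rot: [179.9, -0.1, 15.1]
force: [2.0, -0.9, 0.7]
gripper_width: 91.2
time_s: 1.5
ee_pos: [429.9, -41.3, 230.2]
ee_rot: [180.0, -0.0, 15.2]
force: [0.8, -0.6, -0.1]
gripper_width: 91.4
t 1.5 pos [429.9 -41.3 230.2] rot [ 1.7995e+02 -5.0000e-02  1.5190e+01] w 91.4 F [ 0.8 -0.6 -0.1] q [ -7.   4. 102.  -0.  74.  68.]
tool shift [ 2.416e+02 -2.560e+02  2.000e-01]
turn [ 0.05 -0.05 -0.01]
```

```bash
python3 -m creep '[[0,43,-45,0,0,0,0],[0,43,-45,0,0,0,0],[0,43,-45,0,0,0,0],[0,43,-45,0,0,0,0],[0,38,-40,0,0,0,0]]'; python3 -m creep '[[0,21,-23,0,0,0,0],[0,10,-13,0,0,0,0],[0,0,0,0,0,0,0]]'; python3 d.py 596 269 230 15.2; python3 - <<'E'
from h import *
for n in ("top","side","wrist"):
    f=grab_frame(n); cv2.imwrite(f"pics/{n}1.png",f["frame"][:,:,::-1])
    print(n,proj(f,[[596.2,269,170],[596,269,140]]))
E
```

```text
time_s: 2.12
ee_pos: [575.1, 226.2, 229.7]
ee_rot: [180.0, 0.0, 15.2]
force: [0.9, -1.0, -0.1]
gripper_width: 91.3
time_s: 2.5
ee_pos: [594.7, 267.1, 229.5]
ee_rot: [180.0, 0.1, 15.2]
force: [-0.5, -0.0, 0.3]
gripper_width: 91.2
t 2.5 pos [594.7 267.1 229.5] rot [1.7997e+02 6.0000e-02 1.5220e+01] w 91.2 F [-0.5 -0.   0.3] q [23. 24. 74. -0. 82. 98.]
tool shift [ 1.8 -1.5 -0.6]
turn [0.03 0.06 0.02]
top [[140.86541308 168.43403404]
 [143.78707147 171.30411762]]
side [[244.41340312 100.18094869]
 [244.52140064 108.49210171]]
wrist [[254.64741384 188.20502733]
 [254.86869976 181.50284533]]
```

View pics/wrist1.png

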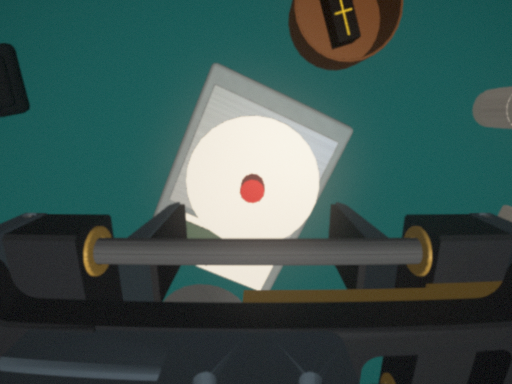

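View pics/side1.png

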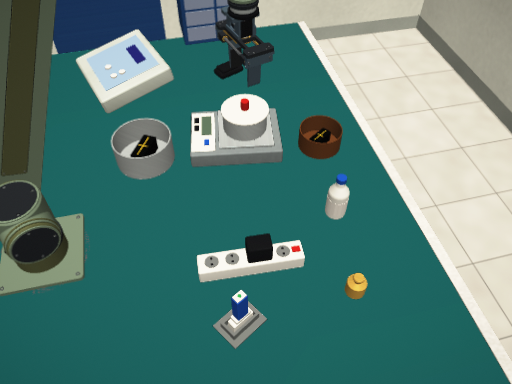

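The wrist view shows the knob at about (252,190) and the prediction was (254.6,188), so they agree to about 2 mm. Next I'll descend to grip height.

```bash
python3 - <<'E'
from h import *
f=grab_frame("wrist"); im=f["frame"].astype(int)
m=(im[...,0]>150)&(im[...,1]<80)&(im[...,2]<80); m[240:]=0
ys,xs=np.nonzero(m); u,v=(xs.min()+xs.max())/2,(ys.min()+ys.max())/2; print(u,v,xs.min(),xs.max(),ys.min(),ys.max(),onz(f,u,v,170),onz(f,xs.mean(),ys.mean(),170))
E
python3 d.py 595.5 268.5 145 15.2
```

```text
t 2.7 pos [594.5 265.6 230.4] rot [179.98  -0.    15.1 ] w 90.9 F [0.3 0.1 1.2] q [23. 24. 74. -0. 82. 98.]
tool shift [ 1.7 -2.6 85.4]
turn [ 0.02 -0.   -0.1 ]Traceback (most recent call last):
  File "<stdin>", line 4, in <module>
    return umr_minimum(a, axis, None, out, keepdims, initial, where)
ValueError: zero-size array to reduction operation minimum which has no identity
```

```bash
python3 - <<'E'
from h import *
f=grab_frame("wrist"); print(onz(f,252,190,170),f["frame"][190,252])
p=[state()["ee_pos"]]; print(p)
E
python3 -m creep '[[0,1,-2,25,0,0,0],[0,0,0,30,0,0,0],[0,0,0,20,0,0,0],[0,0,0,8,0,0,0],[0,0,0,0,0,0,0]]'; python3 d.py 595.5 268.5 145 15.2
```

```text
[593.9 270.8 170. ] [224  89  79]
[array([594.59078791, 265.68216952, 230.51779569])]
time_s: 3.38
ee_pos: [595.3, 268.6, 147.2]
ee_rot: [180.0, 0.0, 15.1]
force: [0.5, 0.6, 0.9]
gripper_width: 90.9
t 3.38 pos [595.3 268.6 147.2] rot [1.7999e+02 1.0000e-02 1.5140e+01] w 90.9 F [0.5 0.6 0.9] q [23. 27. 82. -0. 71. 98.]
tool shift [0.2 0.2 2.2]
turn [ 0.01  0.01 -0.06]
```

```bash
python3 -m creep '[[0,0,0,2,0,0,0],[0.5,0,0,0,0,0,0],[1,0,0,0,0,0,0],[1,0,0,0,0,0,0],[1,0,0,0,0,0,0]]' 25;python3 -m creep '[[1,0,0,0,0,0,0],[1,0,0,0,0,0,0],[1,0,0,0,0,0,0]]'
```

```text
time_s: 4.0
ee_pos: [595.3, 269.1, 145.0]
ee_rot: [180.0, -0.0, 15.2]
force: [-0.5, 0.6, -0.3]
gripper_width: 54.1
time_s: 4.38
ee_pos: [595.3, 269.1, 144.9]
ee_rot: [180.0, -0.0, 15.2]
force: [-0.2, -0.2, -0.2]
gripper_width: 23.8
```

```bash
python3 -m creep '[[1,0,0,-5,0,0,0],[1,0,0,-10,0,0,0],[1,0,0,-20,0,0,0],[1,0,0,-25,0,0,0],[1,0,0,-15,0,0,0]]'; python3 d.py 530 10 200 15.2;  python3 - <<'E'
from h import *
for n in ("side","top"):
    f=grab_frame(n); cv2.imwrite(f"pics/{n}2.png",f["frame"][:,:,::-1])
E
```

```text
time_s: 5.0
ee_pos: [595.9, 269.4, 222.2]
ee_rot: [-180.0, -0.2, 15.2]
force: [-0.1, 0.3, 0.8]
gripper_width: -0.0
t 5.0 pos [595.9 269.4 222.2] rot [-1.7998e+02 -1.6000e-01  1.5180e+01] w -0.0 F [-0.1  0.3  0.8] q [23. 24. 75. -0. 81. 98.]
tool shift [-131.6  233.1   21.7]
turn [-0.02 -0.16 -0.02]
```

View pics/side2.png

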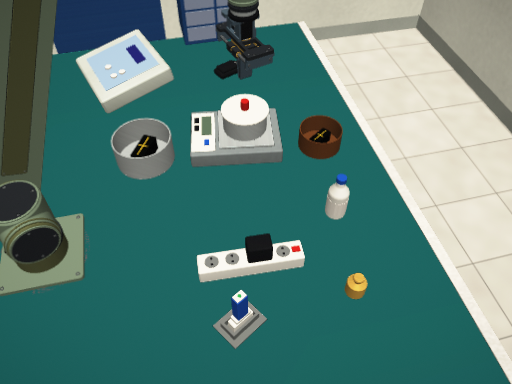

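The side view shows the lid still seated with its knob at (244,104). I lifted before the grip force had built up, because the fingers were still closing. I'll reopen, go down again, and wait longer this time.

```bash
python3 -m creep '[[0.35,0,0,0,0,0,0],[0.35,0,0,0,0,0,0],[0.35,0,0,0,0,0,0],[0.35,0,0,0,0,0,0],[0.35,0,0,0,0,0,0]]'; python3 - <<'E'
from h import *
f=grab_frame("top"); crop(f,100,130,200,250,"t2.png",5)
f=grab_frame("wrist"); cv2.imwrite("pics/w2.png",f["frame"][:,:,::-1]); print(proj(f,[[595.5,269,170]]))
E
python3 d.py 595.5 269 144 15.2
```

```text
time_s: 5.72
ee_pos: [595.3, 269.1, 219.8]
ee_rot: [180.0, 0.0, 15.2]
force: [-0.5, -0.6, -0.3]
gripper_width: 47.4
[[257.64862349 193.48846852]]
t 5.83 pos [595.3 269.1 219.9] rot [179.99   0.    15.17] w 55.5 F [ 0.9  0.3 -0.5] q [23. 25. 75. -0. 81. 98.]
tool shift [ 0.2  0.1 75.9]
turn [ 0.01  0.   -0.03]
```

View pics/w2.png

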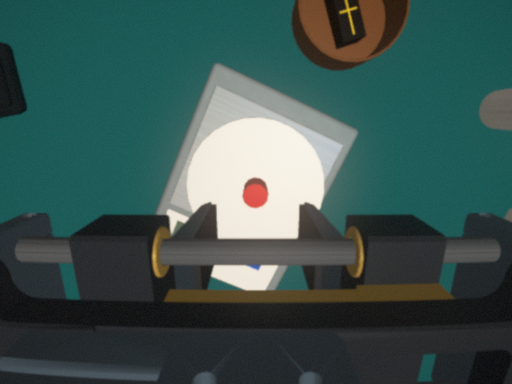

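View pics/t2.png

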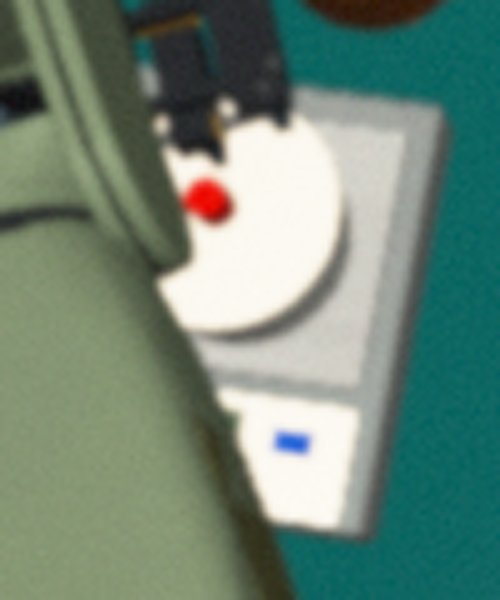

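The knob hasn't moved: it's at (255,195) in the wrist view, with the jaws centred on it. I'll go down, close and wait.

```bash
python3 -m creep '[[0.35,0,0,25,0,0,0],[0.35,0,0,30,0,0,0],[0.35,0,0,15,0,0,0],[0.35,0,0,5.5,0,0,0],[0.6,0,0,0,0,0,0]]' 25;python3 -m creep '[[1,0,0,0,0,0,0],[1,0,0,0,0,0,0],[1,0,0,0,0,0,0],[1,0,0,0,0,0,0],[1,0,0,0,0,0,0]]';python3 -m creep '[[1,0,0,0,0,0,0],[1,0,0,0,0,0,0],[1,0,0,0,0,0,0],[1,0,0,0,0,0,0]]'; python3 -m creep '[[1,0,0,-2,0,0,0],[1,0,0,-3,0,0,0],[1,0,0,-5,0,0,0]]'
```

```text
time_s: 6.45
ee_pos: [595.7, 269.2, 144.9]
ee_rot: [-180.0, -0.0, 15.2]
force: [-0.7, -0.5, 0.5]
gripper_width: 52.2
time_s: 7.08
ee_pos: [595.3, 269.1, 144.5]
ee_rot: [180.0, -0.0, 15.2]
force: [0.2, -0.3, -0.3]
gripper_width: 2.3
time_s: 7.58
ee_pos: [595.3, 269.1, 144.5]
ee_rot: [180.0, -0.0, 15.2]
force: [-0.3, 0.6, 0.5]
gripper_width: 0.2
time_s: 7.95
ee_pos: [595.3, 269.1, 154.7]
ee_rot: [180.0, 0.0, 15.2]
force: [-0.1, -0.6, 0.0]
gripper_width: 0.8
```

The fingers closed to zero, so the knob isn't between the pads. I'll look again.

```bash
python3 - <<'E'
from h import *
f=grab_frame("wrist"); cv2.imwrite("pics/w3.png",f["frame"][:,:,::-1]); print(proj(f,[[595.5,269,170],[595.3,269.1,154]]))
f=grab_frame("side"); crop(f,180,30,300,170,"s3.png",4);print(proj(f,[[595.5,269,170],[595.3,269.1,154]]))
E
```

```text
[[257.64686245 217.73370323]
 [257.44478627 210.659232  ]]
[[244.1737238  100.21768807]
 [244.19439332 104.66843724]]
```

View pics/w3.png

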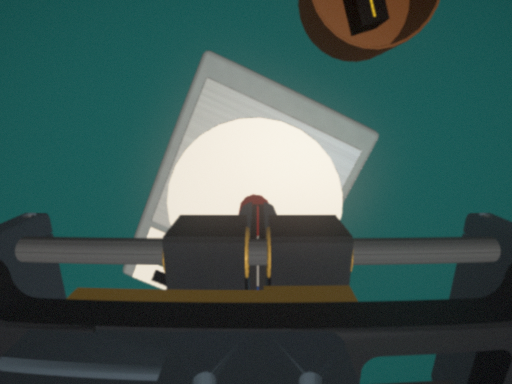

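View pics/s3.png

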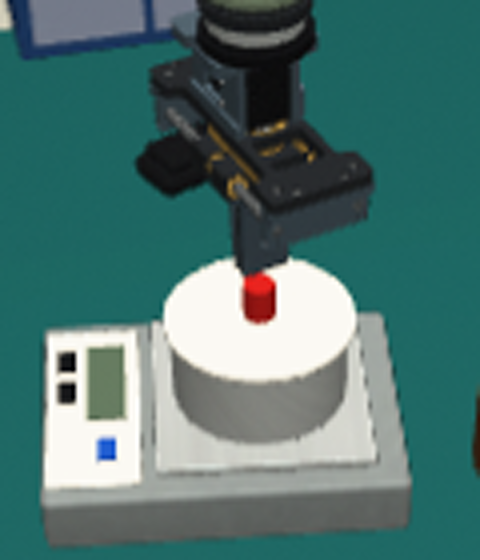

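```bash
python3 - <<'E'
from h import *
f=grab_frame("wrist"); crop(f,180,160,340,280,"w4.png",5); print("wcam",ray(f,257,210), state()["ee_pos"])
s=grab_frame("side"); crop(s,215,60,285,125,"s4.png",8)
t=grab_frame("top"); cv2.imwrite("pics/t4.png",t["frame"][:,:,::-1]);print(proj(t,[[595.3,269.1,154]]))
E
```

```text
wcam (array([660.49090558, 286.71980795, 357.57420402]), array([-0.30180736, -0.07954922, -0.95279452])) [595.59615473 269.20778879 155.0556854 ]
[[142.39313545 170.25566142]]
```

View pics/w4.png

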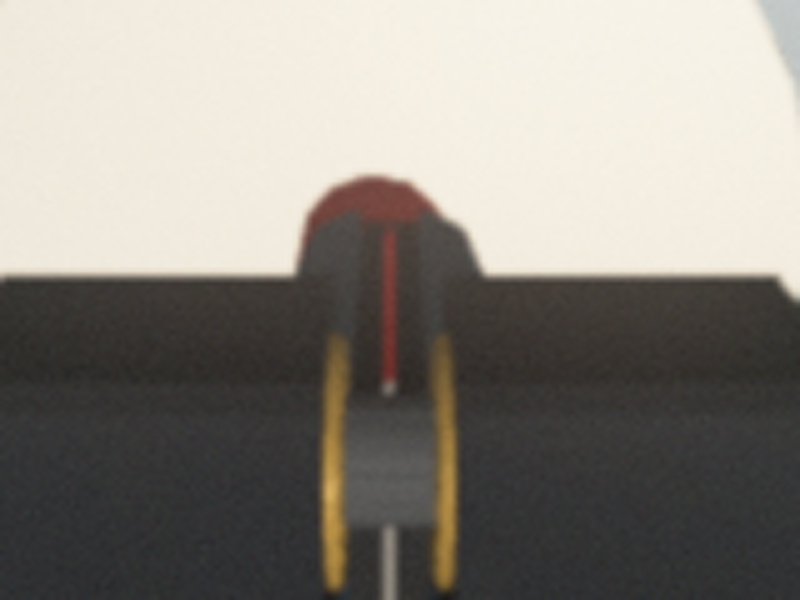

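View pics/s4.png

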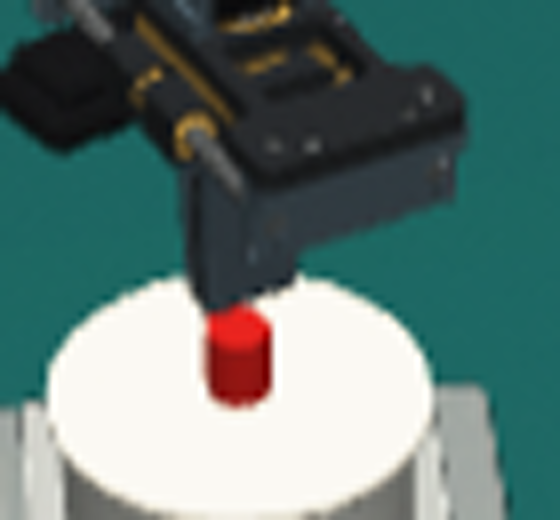

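View pics/t4.png

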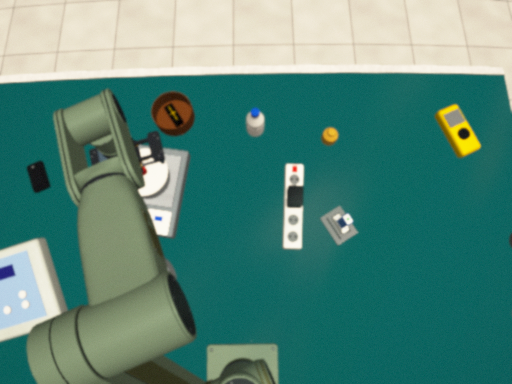

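```bash
python3 - <<'E'
from h import *
f=grab_frame("wrist"); s=grab_frame("side")
C=np.array([595.5,269,140]); th=np.radians(np.arange(0,360,2))
P=C+70*np.c_[np.cos(th),np.sin(th),0*th]; q=proj(f,P); print("lid pred",q.min(0),q.max(0))
ps=15.2*np.pi/180; x=np.array([np.cos(ps),np.sin(ps),0]); y=np.array([np.sin(ps),-np.cos(ps),0])
for z in (154,170,180,190,200):
  T=np.array([595.4,269,z])
  print(z,"side corners",proj(s,[T+y*13.5-16*x,T+y*13.5+16*x]).round(1).tolist(),"wrist",proj(f,[T+y*13.5+16*x,T-y*13.5+16*x,T+16*x,T-16*x]).round(1).tolist())
print("obs side corners",215+208.5/8,60+312/8,215+297/8,60+287/8)
E
```

```text
lid pred [169.63365871 113.95220882] [345.6995597  282.90375551]
154 side corners [[241.5, 109.0], [251.4, 105.6]] wrist [[276.1, 189.9], [239.2, 189.9], [257.6, 189.9], [257.6, 230.7]]
170 side corners [[241.4, 104.6], [251.4, 101.1]] wrist [[277.5, 195.6], [237.7, 195.6], [257.6, 195.6], [257.6, 239.4]]
180 side corners [[241.3, 101.7], [251.3, 98.3]] wrist [[278.6, 199.8], [236.6, 199.8], [257.6, 199.8], [257.6, 245.5]]
190 side corners [[241.2, 98.9], [251.3, 95.4]] wrist [[279.8, 204.3], [235.5, 204.3], [257.6, 204.3], [257.6, 252.3]]
200 side corners [[241.2, 96.0], [251.3, 92.5]] wrist [[281.1, 209.5], [234.2, 209.4], [257.6, 209.5], [257.6, 259.8]]
obs side corners 241.0625 99.0 252.125 95.875
```

The lid's predicted outline matches the wrist view, so the arm and camera pose are right. But both the side and wrist views put the fingertips at z≈190 while the reported TCP is 154.7. The real fingertips are about 35 mm behind the reported TCP, so the jaws closed above the knob. From here I'll use true tip z = reported z + 35, open up, and descend gently while watching the force.

```bash
python3 -m creep '[[0.35,0,0,0,0,0,0],[0.35,0,0,0,0,0,0],[0.35,0,0,0,0,0,0],[0.35,0,0,0,0,0,0],[0.35,0,0,0,0,0,0]]'; python3 -m creep '[[0.35,0,0,10,0,0,0],[0.35,0,0,10,0,0,0],[0.35,0,0,10,0,0,0],[0.35,0,0,5,0,0,0],[0.35,0,0,0,0,0,0]]'; python3 - <<'E'
from h import *
s=grab_frame("side"); crop(s,215,60,285,125,"s5.png",8)
f=grab_frame("wrist"); crop(f,150,130,360,280,"w5.png",3)
E
```

```text
time_s: 8.93
ee_pos: [595.3, 269.1, 154.5]
ee_rot: [180.0, -0.0, 15.2]
force: [0.5, 0.9, 0.3]
gripper_width: 47.4
time_s: 9.55
ee_pos: [595.1, 269.0, 118.8]
ee_rot: [180.0, 0.1, 15.2]
force: [-0.3, -0.7, 0.7]
gripper_width: 59.4
```

View pics/s5.png

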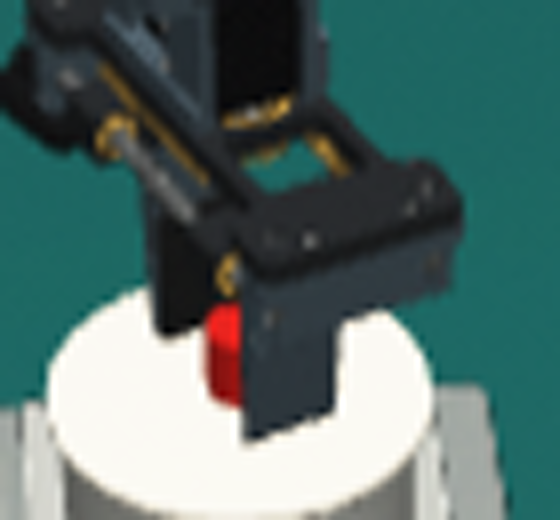

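View pics/w5.png

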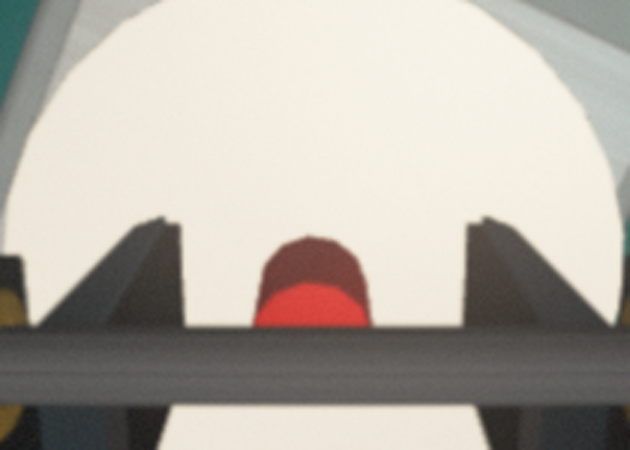

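The knob now stands between the open fingers in both views. I'll go 8 mm further down, close, and wait.

```bash
python3 -m creep '[[0.35,0,0,5,0,0,0],[0.35,0,0,3,0,0,0],[1,0,0,0,0,0,0],[1,0,0,0,0,0,0],[1,0,0,0,0,0,0]]' 25;python3 -m creep '[[1,0,0,0,0,0,0],[1,0,0,0,0,0,0],[1,0,0,0,0,0,0],[1,0,0,0,0,0,0],[1,0,0,0,0,0,0]]'
```

```text
time_s: 10.28
ee_pos: [595.4, 269.1, 111.6]
ee_rot: [180.0, -0.0, 15.2]
force: [0.4, -0.9, 0.1]
gripper_width: 32.3
time_s: 10.9
ee_pos: [595.4, 269.2, 111.6]
ee_rot: [-180.0, -0.0, 15.2]
force: [0.2, 0.5, 0.7]
gripper_width: 23.3
```

The grip has stopped on the knob at about 24 mm. Lifting now.

```bash
python3 -m creep '[[1,0,0,-3,0,0,0],[1,0,0,-7,0,0,0],[1,0,0,-15,0,0,0],[1,0,0,-20,0,0,0],[1,0,0,-20,0,0,0]]'; python3 -m creep '[[1,0,0,-10,0,0,0],[1,0,0,0,0,0,0]]'; python3 d.py 530 10 185 15.2;  python3 - <<'E'
from h import *
for n in ("side",):
    f=grab_frame(n); cv2.imwrite(f"pics/{n}6.png",f["frame"][:,:,::-1])
E
```

```text
time_s: 11.52
ee_pos: [595.6, 269.2, 178.2]
ee_rot: [180.0, -0.1, 15.2]
force: [-0.0, -0.8, -0.7]
gripper_width: 23.6
time_s: 11.78
ee_pos: [595.7, 269.3, 187.6]
ee_rot: [-180.0, -0.1, 15.2]
force: [-1.2, 0.6, -1.1]
gripper_width: 23.6
t 11.78 pos [595.7 269.3 187.6] rot [-1.7999e+02 -1.2000e-01  1.5170e+01] w 23.6 F [-1.2  0.6 -1.1] q [23. 25. 78. -0. 76. 98.]
tool shift [-131.3  233.     2.3]
turn [-0.01 -0.12 -0.03]
```

View pics/side6.png

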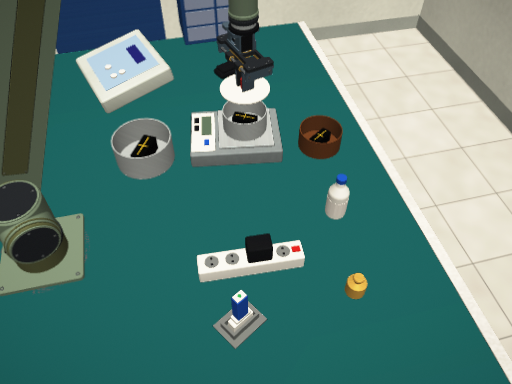

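The side view shows the lid hanging at (245,88) above the open pot at (245,118). I'll carry it to open bench at (530,10).

```bash
python3 -m creep '[[1,-10,18,0,0,0,0],[1,-22,40,0,0,0,0],[1,-25,45,0,0,0,0],[1,-25,45,0,0,0,0],[1,-25,45,0,0,0,0]]'; python3 -m creep '[[1,-17,28,20,0,0,0],[1,-7,12,40,0,0,0],[1,0,0,45,0,0,0],[1,0,0,40,0,0,0],[1,0,0,25,0,0,0]]'; python3 d.py 530 10 -17.5 15.2
```

```text
time_s: 12.45
ee_pos: [540.7, 52.1, 185.8]
ee_rot: [180.0, 0.1, 15.2]
force: [0.2, -0.7, -1.4]
gripper_width: 23.3
time_s: 13.08
ee_pos: [527.1, 8.7, 14.1]
ee_rot: [-180.0, 0.3, 15.1]
force: [0.2, 0.2, -1.0]
gripper_width: 23.7
t 13.07 pos [527.1   8.7  14.1] rot [-179.96    0.25   15.13] w 23.7 F [ 0.2  0.2 -1. ] q [ -0.  24. 109.  -0.  47.  75.]
tool shift [ 3.3 -0.4 31.6]
turn [-0.04  0.25 -0.07]
```

```bash
python3 -m creep '[[1,0,0,12,0,0,0],[1,0,0,10,0,0,0],[1,0,0,4,0,0,0],[1,0,0,2,0,0,0],[1,0,0,1,0,0,0]]'; python3 - <<'E'
from h import *
f=grab_frame("side"); crop(f,180,110,310,260,"s7.png",4)
E
python3 d.py 530 10 -17.5
```

```text
time_s: 13.7
ee_pos: [530.3, 10.0, -12.0]
ee_rot: [180.0, -0.1, 15.2]
force: [-0.0, -0.0, -2.1]
gripper_width: 23.5
t 13.75 pos [530.2  10.  -12.2] rot [ 1.7998e+02 -5.0000e-02  1.5180e+01] w 23.2 F [ 0.7  0.6 -1.5] q [ -0.  26. 110.  -0.  44.  75.]
tool shift [-0.2 -0.1  5.3]
```

View pics/s7.png

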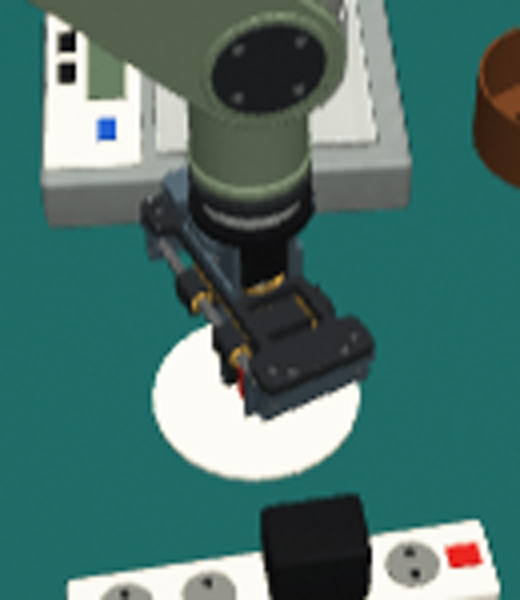

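```bash
python3 -m creep '[[1,0,0,2,0,0,0],[1,0,0,1,0,0,0],[1,0,0,0,0,0,0]]';python3 -m creep '[[1,0,0,1,0,0,0],[1,0,0,0,0,0,0]]';python3 -m creep '[[1,0,0,1,0,0,0],[1,0,0,0,0,0,0]]'
```

```text
time_s: 14.12
ee_pos: [529.8, 9.9, -15.6]
ee_rot: [180.0, 0.0, 15.2]
force: [0.3, 0.2, -0.9]
gripper_width: 23.5
time_s: 14.38
ee_pos: [529.8, 9.9, -16.6]
ee_rot: [180.0, 0.0, 15.2]
force: [-0.6, -1.1, -1.6]
gripper_width: 23.4
time_s: 14.62
ee_pos: [529.9, 9.9, -17.4]
ee_rot: [180.0, -0.0, 15.2]
force: [-0.1, 0.6, 0.4]
gripper_width: 23.4
```

The wrist force has unloaded from −1.5 to about 0 at −17.4, the expected height, so the lid is on the bench. Releasing.

```bash
python3 -m creep '[[1,0,0,0.5,0,0,0],[0.5,0,0,0,0,0,0],[0.35,0,0,0,0,0,0],[0.35,0,0,0,0,0,0],[0.35,0,0,0,0,0,0]]';python3 -m creep '[[0.35,0,0,0,0,0,0],[0.35,0,0,-20,0,0,0],[0.35,0,0,-40,0,0,0],[0.35,0,0,-50,0,0,0],[0.35,0,0,-50,0,0,0]]';python3 -m creep '[[0.35,0,0,-40,0,0,0],[0.35,0,0,0,0,0,0]]'; python3 d.py 452 -305 150 31;python3 - <<'E'
from h import *
import pickle
f=grab_frame("side"); cv2.imwrite("pics/side8.png",f["frame"][:,:,::-1]); crop(f,200,85,290,150,"s8.png",8)
t=grab_frame("top"); cv2.imwrite("pics/top8.png",t["frame"][:,:,::-1])
pickle.dump((t,f),open("f8.pkl","wb"))
E
```

```text
time_s: 15.25
ee_pos: [529.8, 9.9, -18.1]
ee_rot: [180.0, 0.0, 15.2]
force: [-1.2, -0.1, -0.9]
gripper_width: 58.3
time_s: 15.88
ee_pos: [529.6, 9.9, 143.4]
ee_rot: [180.0, 0.0, 15.2]
force: [1.0, -0.4, -0.3]
gripper_width: 58.9
time_s: 16.12
ee_pos: [532.0, 9.9, 185.5]
ee_rot: [179.9, -0.4, 15.2]
force: [1.2, -0.7, -0.3]
gripper_width: 59.2
t 16.12 pos [532.    9.9 185.5] rot [179.88  -0.43  15.17] w 59.2 F [ 1.2 -0.7 -0.3] q [-0. 14. 95. -0. 70. 75.]
tool shift [-159.9  282.9   34.9]
turn [  0.18  -0.41 -15.83]
```

View pics/side8.png

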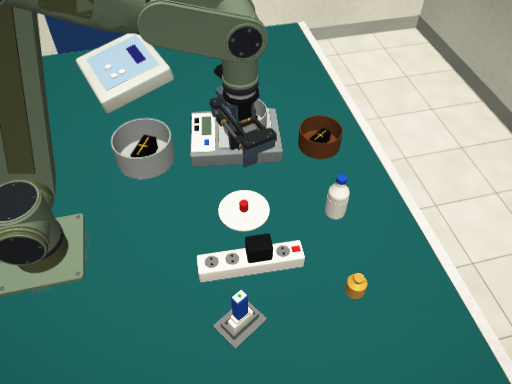

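View pics/s8.png

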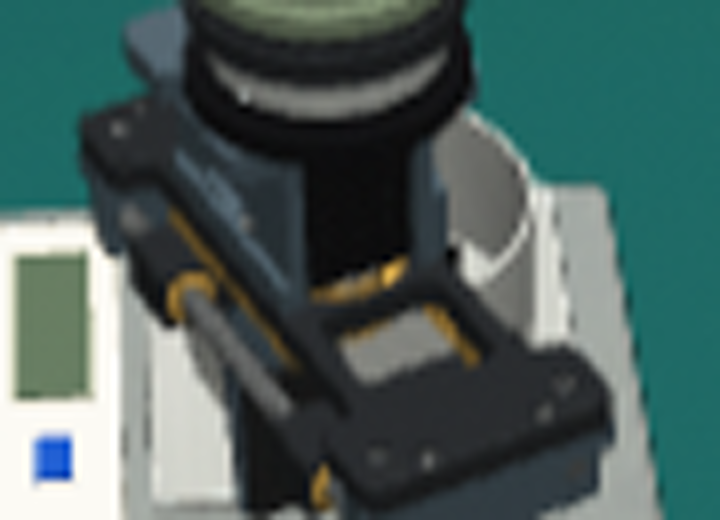

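View pics/top8.png

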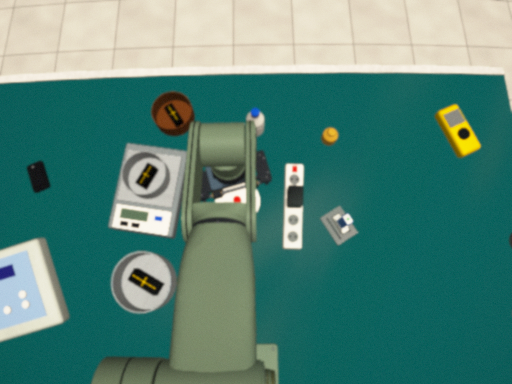

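The lid lies flat at (244,209) in the side view and the pot hasn't moved. Now the probe.

```bash
python3 -m creep '[[0.35,-15,25,0,0,0,0],[0.35,-27,48,0,0,0,0],[0.35,-30,54,0,0,0,0],[0.35,-30,54,0,0,0,0],[0.35,-30,54,0,0,0,0]]'; python3 -m creep '[[0.35,-20,36,0,0,0,0],[0.35,-7,12,0,0,0,-5],[0.35,0,0,0,0,0,-6],[0.35,0,0,0,0,0,-4.5],[0.35,0,0,0,0,0,0]]'; python3 d.py 452 -305 150 31;python3 - <<'E'
from h import *
f=grab_frame("wrist"); cv2.imwrite("pics/w9.png",f["frame"][:,:,::-1]); 
import pickle; pickle.dump(f,open("f9.pkl","wb"))
print(proj(f,[[452,-305,129]]))
t=pickle.load(open("f8.pkl","rb"))[0]; crop(t,105,135,195,240,"t8.png",5)
E
```

```text
time_s: 16.85
ee_pos: [462.3, -252.7, 180.0]
ee_rot: [-179.9, 0.1, 15.2]
force: [1.0, 0.3, 0.8]
gripper_width: 59.4
time_s: 17.48
ee_pos: [449.5, -304.3, 180.1]
ee_rot: [-179.8, 0.1, 30.6]
force: [0.1, 0.5, -0.7]
gripper_width: 59.3
t 17.48 pos [ 449.5 -304.3  180.1] rot [-1.7981e+02  9.0000e-02  3.0610e+01] w 59.3 F [ 0.1  0.5 -0.7] q [-35.  16.  94.  -0.  70.  24.]
tool shift [ 1.8  1.9 30.1]
turn [-0.19  0.09 -0.39]
[[260.00884756 191.47539059]]
```

View pics/w9.png

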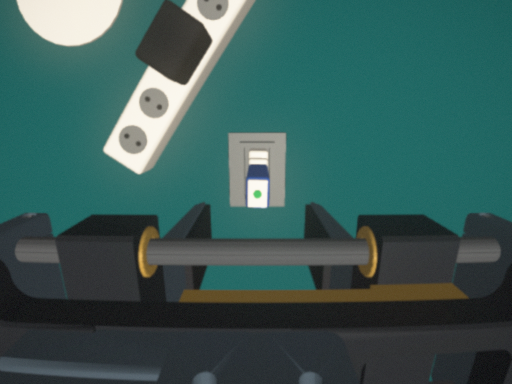

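View pics/t8.png

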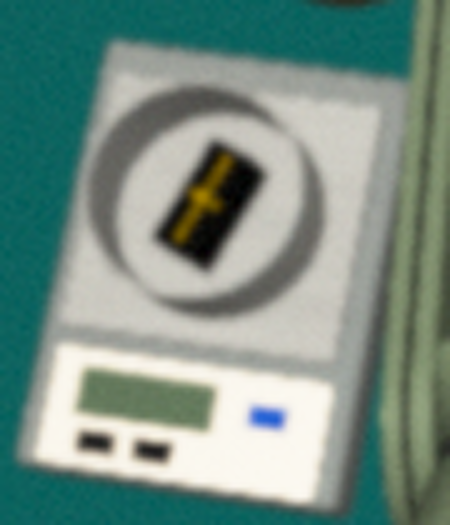

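```bash
python3 - <<'E'
from h import *
import pickle
f=pickle.load(open("f9.pkl","rb")); crop(f,215,125,300,215,"w9c.png",6)
t=pickle.load(open("f8.pkl","rb"))[0]
T=lambda x,y:onz(t,105+(x+.5)/5-.5,135+(y+.5)/5-.5,110)
c=[T(*p) for p in [(217,140),(268,175),(207,271),(155,240)]]
print(c, np.mean(c,0), [np.linalg.norm(c[i]-c[(i+1)%4]).round(1) for i in range(4)])
for a,b in ((3,0),(2,1)): d=c[b]-c[a]; print(np.degrees(np.arctan2(d[1],d[0])))
print("cross",T(207,199), "pot ring rim centre", onz(t,105+207/5,135+201/5,135))
E
```

```text
[array([630.5, 266.4, 110. ]), array([608.6, 235.1, 110. ]), array([551.6, 268.6, 110. ]), array([570.6, 300.3, 110. ])] [590.325 267.6   110.   ] [np.float64(38.2), np.float64(66.1), np.float64(37.0), np.float64(68.8)]
-29.50739789773387
-30.443575679925722
cross [594.7 270.6 110. ] pot ring rim centre [585.7 262.3 135. ]
```

View pics/w9c.png

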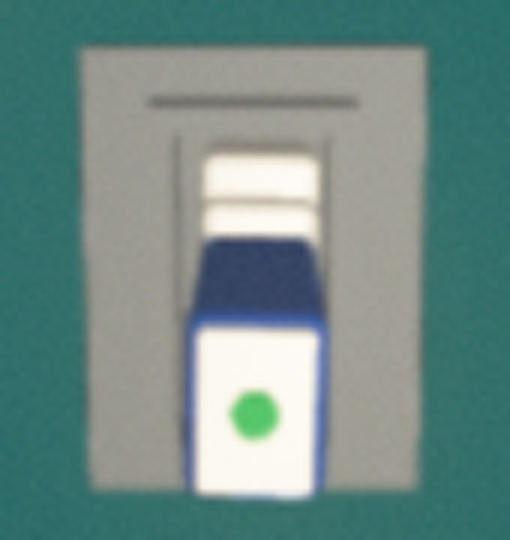

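```bash
python3 - <<'E'
from h import *
import pickle
f=pickle.load(open("f9.pkl","rb")); print(onz(f,257,193.7,129))
E
python3 d.py 452 -304.5 32 31
```

```text
[ 448.8 -303.7  129. ]
t 17.52 pos [ 449.7 -304.3  180.5] rot [-1.7984e+02  7.0000e-02  3.0590e+01] w 59.5 F [-0.   0.4 -0.1] q [-35.  16.  94.  -0.  70.  24.]
tool shift [  2.1   1.7 148.4]
turn [-0.16  0.07 -0.41]
```

```bash
python3 -m creep '[[0.35,1,1,25,0,0,0],[0.35,0,0,35,0,0,0],[0.35,0,0,25,0,0,0],[0.35,0,0,10,0,0,0],[0.35,0,0,0,0,0,0]]'; python3 - <<'E'
from h import *
s=grab_frame("side"); crop(s,190,225,310,350,"s10.png",5)
f=grab_frame("wrist"); cv2.imwrite("pics/w10.png",f["frame"][:,:,::-1])
E
python3 d.py 451 -304.5 32 31
```

```text
time_s: 18.15
ee_pos: [451.6, -305.0, 86.5]
ee_rot: [-179.9, 0.0, 30.7]
force: [-0.1, 0.2, 0.1]
gripper_width: 59.0
t 18.25 pos [ 452.5 -305.6   87.9] rot [ 1.7991e+02 -4.0000e-02  3.0660e+01] w 59.3 F [ 0.   0.2 -0.6] q [-35.  20. 102.  -0.  58.  24.]
tool shift [-0.8 -1.8 55.9]
turn [ 0.09 -0.04 -0.34]
```

View pics/s10.png

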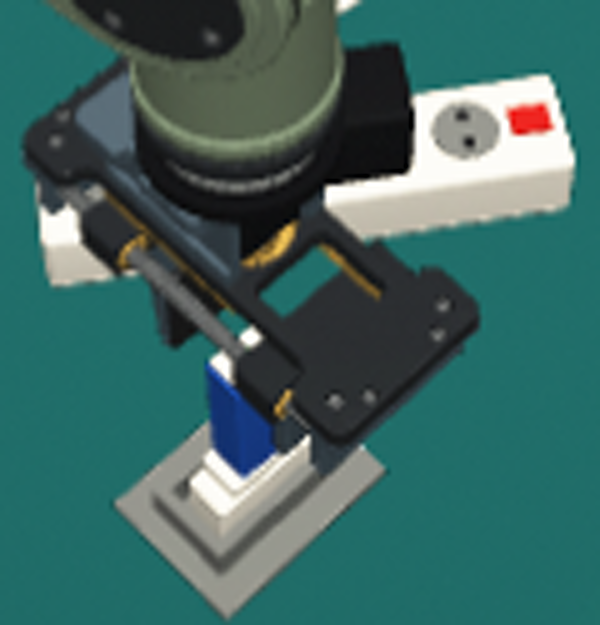

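View pics/w10.png

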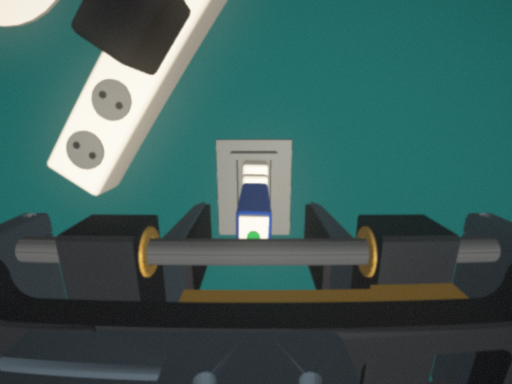

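The probe sits between the jaws, about 2 mm towards tool −y (handle at 254, jaw centre 258). I'll correct that and go down.

```bash
python3 -m creep '[[0.35,0,-2,15,0,0,0],[0.35,0,0,20,0,0,0],[0.35,0,0,13,0,0,0],[0.35,0,0,5,0,0,0],[0.35,0,0,0,0,0,0]]'; python3 d.py 451 -304.5 32 31;  python3 -m creep '[[1,0,0,0,0,0,0],[1,0,0,0,0,0,0],[1,0,0,0,0,0,0],[1,0,0,0,0,0,0],[1,0,0,0,0,0,0]]' 35; python3 -m creep '[[1,0,0,0,0,0,0],[1,0,0,0,0,0,0],[1,0,0,0,0,0,0],[1,0,0,0,0,0,0]]'
```

```text
time_s: 18.88
ee_pos: [450.9, -303.5, 33.9]
ee_rot: [-180.0, 0.0, 30.7]
force: [0.8, -0.2, 0.3]
gripper_width: 59.0
t 18.88 pos [ 450.9 -303.5   33.9] rot [-180.      0.     30.67] w 59.0 F [ 0.8 -0.2  0.3] q [-35.  24. 106.  -0.  51.  24.]
tool shift [-0.4  1.   1.9]
turn [-0.    0.   -0.33]
time_s: 19.5
ee_pos: [450.8, -303.5, 34.2]
ee_rot: [180.0, -0.0, 30.7]
force: [-1.3, 0.1, 0.1]
gripper_width: 22.2
time_s: 20.0
ee_pos: [450.8, -303.5, 34.1]
ee_rot: [180.0, 0.0, 30.7]
force: [-1.4, -0.8, 3.0]
gripper_width: 22.0
```

Gripped at 22 mm. I'll lift it straight out.

```bash
python3 -m creep '[[1,0,0,-3,0,0,0],[1,0,0,-8,0,0,0],[1,0,0,-15,0,0,0],[1,0,0,-20,0,0,0],[1,0,0,-30,0,0,0]]'; python3 -m creep '[[1,0,0,-35,0,0,0],[1,0,0,-35,0,0,0],[1,0,0,-25,0,0,0],[1,0,0,-10,0,0,0],[1,0,0,0,0,0,0]]'; python3 d.py 595 269 212 150; python3 - <<'E'
from h import *
import pickle
s=grab_frame("side"); cv2.imwrite("pics/side11.png",s["frame"][:,:,::-1])
E
```

```text
time_s: 20.62
ee_pos: [450.4, -303.2, 110.9]
ee_rot: [-179.9, 0.0, 30.7]
force: [-0.4, -0.2, -1.8]
gripper_width: 21.8
time_s: 21.25
ee_pos: [450.8, -303.5, 215.5]
ee_rot: [179.9, -0.0, 30.7]
force: [0.0, 0.5, -1.4]
gripper_width: 21.7
t 21.25 pos [ 450.8 -303.5  215.5] rot [ 1.7994e+02 -2.0000e-02  3.0670e+01] w 21.7 F [ 0.   0.5 -1.4] q [-35.  14.  91.  -0.  75.  24.]
tool shift [ 416.  -418.9    3.2]
turn [ 6.0000e-02  5.0000e-02 -1.1933e+02]
```

View pics/side11.png

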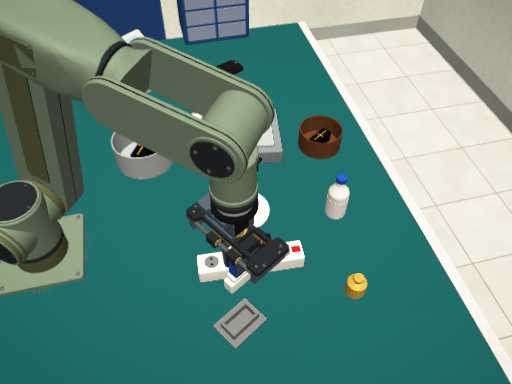

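The rest is empty and the probe is held with its face at about 187 mm. I'll carry it at this height to above the pot.

```bash
python3 -m creep '[[1,15,-15,0,0,0,0],[1,35,-35,0,0,0,0],[1,43,-43,0,0,0,0],[1,43,-43,0,0,0,0],[1,43,-43,0,0,0,0]]'; python3 -m creep '[[1,43,-43,0,0,0,0],[1,43,-43,0,0,0,0],[1,43,-43,0,0,0,0],[1,43,-43,0,0,0,0],[1,35,-36,0,0,0,0]]';python3 -m creep '[[1,20,-21,0,0,0,0],[1,9,-10,0,0,0,0],[1,0,0,0,0,0,-5],[1,0,0,0,0,0,-10],[1,0,0,0,0,0,-10]]';python3 d.py 595 269 212 150
```

```text
time_s: 21.92
ee_pos: [512.9, -55.1, 214.0]
ee_rot: [-179.9, 0.1, 30.7]
force: [0.3, 0.2, -2.4]
gripper_width: 22.0
time_s: 22.55
ee_pos: [584.3, 229.7, 213.6]
ee_rot: [-179.9, 0.1, 30.8]
force: [0.3, -1.0, -2.9]
gripper_width: 22.0
time_s: 23.18
ee_pos: [593.7, 267.2, 214.3]
ee_rot: [-180.0, 0.1, 56.0]
force: [-0.4, -0.1, -1.5]
gripper_width: 21.8
t 23.18 pos [593.7 267.2 214.3] rot [-1.7995e+02  1.0000e-01  5.5970e+01] w 21.8 F [-0.4 -0.1 -1.5] q [23. 25. 76. -0. 80. 57.]
tool shift [2.3 0.1 2.3]
turn [-1.200e-01  4.000e-02 -9.403e+01]
```

```bash
python3 -m creep '[[1,0,0,0,0,0,-10],[1,0,0,0,0,0,-10],[1,0,0,0,0,0,-10],[1,0,0,0,0,0,-10],[1,0,0,0,0,0,-10]]';python3 -m creep '[[1,0,0,0,0,0,-10],[1,0,0,0,0,0,-10],[1,0,0,0,0,0,-10],[1,0,0,0,0,0,-10],[1,0,0,0,0,0,-4]]';python3 -m creep '[[1,0,0,0,0,0,0]]'; python3 d.py 595 269 212 150; python3 - <<'E'
from h import *
import pickle
s=grab_frame("side"); cv2.imwrite("pics/side12.png",s["frame"][:,:,::-1])
w=grab_frame("wrist"); cv2.imwrite("pics/w12.png",w["frame"][:,:,::-1])
t=grab_frame("top"); cv2.imwrite("pics/t12.png",t["frame"][:,:,::-1])
pickle.dump((s,w,t),open("f12.pkl","wb"))
E
```

```text
time_s: 23.8
ee_pos: [593.7, 267.0, 214.4]
ee_rot: [-179.9, 0.0, 106.0]
force: [0.2, -0.4, -3.0]
gripper_width: 21.8
time_s: 24.42
ee_pos: [593.7, 267.0, 214.4]
ee_rot: [-179.9, -0.1, 149.8]
force: [-0.2, 0.2, -2.6]
gripper_width: 22.0
time_s: 24.55
ee_pos: [593.9, 267.2, 214.5]
ee_rot: [-179.9, -0.0, 149.6]
force: [-0.1, -0.2, -2.5]
gripper_width: 21.9
t 24.55 pos [593.9 267.2 214.5] rot [-1.7993e+02 -4.0000e-02  1.4958e+02] w 21.9 F [-0.1 -0.2 -2.5] q [ 23.  25.  76.  -0.  80. -36.]
tool shift [-0.1  2.2  2.5]
turn [-0.07 -0.04 -0.42]
```

View pics/side12.png

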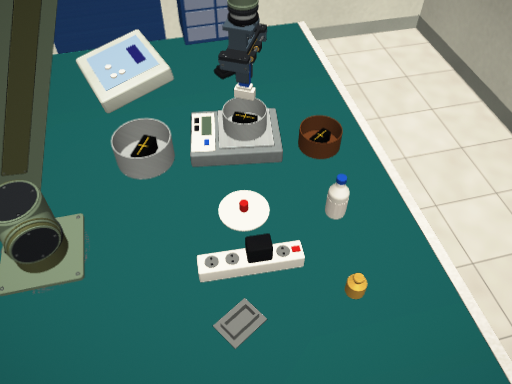

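View pics/w12.png

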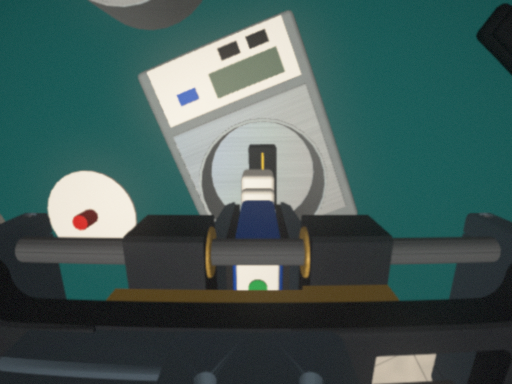

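View pics/t12.png

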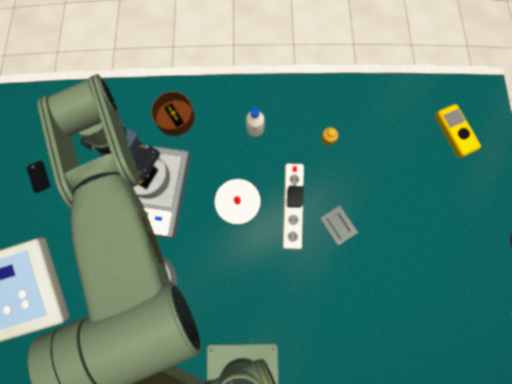

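```bash
python3 - <<'E'
from h import *
import pickle
s,w,t=pickle.load(open("f12.pkl","rb"))
crop(s,210,75,280,145,"s12.png",10)
crop(w,200,110,320,220,"w12c.png",6)
s8=grab_frame("side")
E
```

```text
(no output)
```

View pics/s12.png

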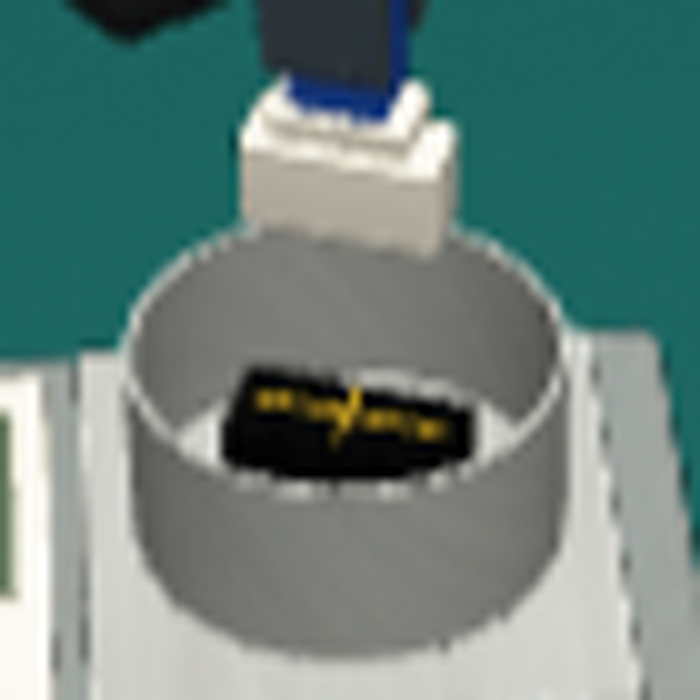

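View pics/w12c.png

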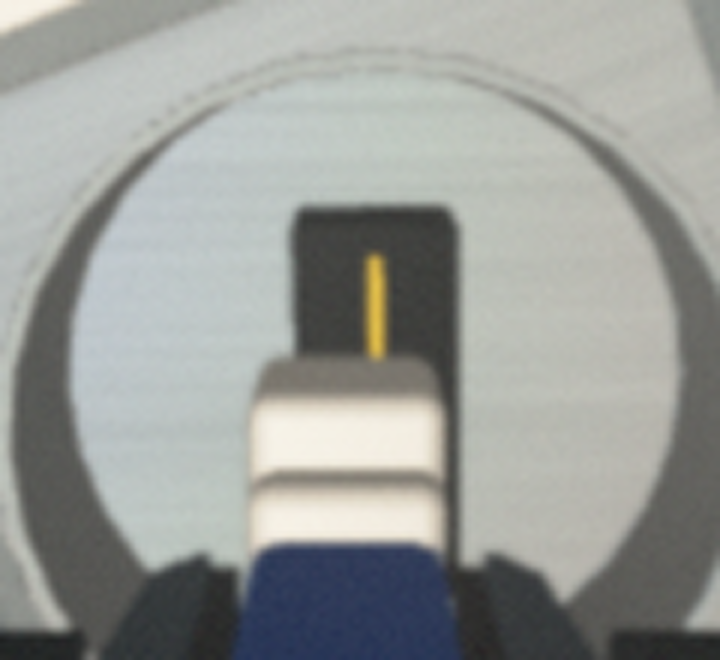

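```bash
python3 - <<'E'
from h import *
import pickle
s,w,t=pickle.load(open("f12.pkl","rb"))
S=lambda x,y:(210+(x+.5)/10-.5,75+(y+.5)/10-.5)
W=lambda x,y:(200+(x+.5)/6-.5,110+(y+.5)/6-.5)
a=np.radians(149.8); tx=np.array([np.cos(a),np.sin(a),0]); ty=np.array([np.sin(a),-np.cos(a),0])
print("side cross",onz(s,*S(345,407),110), "yellow ends",onz(s,*S(252,400),110),onz(s,*S(447,432),110))
print("block top far corners",onz(s,*S(243,370),110),onz(s,*S(475,405),110))
print("wrist yellow end",onz(w,*W(375,255),110),onz(w,*W(376,358),110), "far end mid",onz(w,*W(377,207),110))
fe=onz(w,*W(377,207),110); print("->block centre by wrist far end", fe-35*tx)
L,Rr=onz(s,*S(243,217),187),onz(s,*S(441,254),187)
print("probe front bottom",L,Rr,np.linalg.norm(L-Rr),"centre",(L+Rr)/2+12*ty)
fl,fr=onz(w,*W(255,398),187+30),onz(w,*W(442,398),217)
print("wrist head top end",fl,fr,np.linalg.norm(fl-fr),"centre",(fl+fr)/2-29*tx)
fl,fr=onz(w,*W(262,360),187),onz(w,*W(436,360),187)
print("wrist head bottom end",fl,fr,"centre",(fl+fr)/2-29*tx)
print("tx",tx,"ty",ty,state()["ee_pos"])
E
```

```text
side cross [595.5 275.1 110. ] yellow ends [569.5 284.8 110. ] [622.  256.9 110. ]
block top far corners [569.8 299.  110. ] [632.9 266.8 110. ]
wrist yellow end [567.5 288.  110. ] [583.7 278.8 110. ] far end mid [560.3 292.6 110. ]
->block centre by wrist far end [590.54961807 274.99430187 110.        ]
probe front bottom [566.7 272.1 187. ] [616.8 242.5 187. ] 58.19080683406952 centre [597.78623936 267.67129762 187.        ]
wrist head top end [563.2 272.  217. ] [574.5 291.1 217. ] 22.192341021172144 centre [593.91396926 266.96242155 217.        ]
wrist head bottom end [563.6 271.  187. ] [575.6 291.4 187. ] centre [594.66396926 266.61242155 187.        ]
tx [-0.8642748   0.50301995  0.        ] ty [0.50301995 0.8642748  0.        ] [594.27750057 267.56045874 214.81952636]
```

Yaw is aligned in both views. The block lies a few mm towards tool +x/+y of the probe (x 4–7 mm, y 2–5 mm). I'll shift, come down partway, and measure again.

```bash
python3 -m creep '[[1,2,2,0,0,0,0],[1,3,2,5,0,0,0],[1,0,0,15,0,0,0],[1,0,0,11,0,0,0],[1,0,0,5,0,0,0]]'; python3 -m creep '[[1,0,0,0,0,0,0],[1,0,0,0,0,0,0]]'; python3 d.py; python3 - <<'E'
from h import *
import pickle
s=grab_frame("side"); w=grab_frame("wrist")
pickle.dump((s,w),open("f13.pkl","wb"))
crop(s,210,75,280,145,"s13.png",10)
crop(w,200,90,320,220,"w13c.png",6)
E
```

```text
time_s: 25.38
ee_pos: [591.6, 273.4, 177.3]
ee_rot: [-179.9, -0.1, 149.7]
force: [-0.1, -0.7, -1.4]
gripper_width: 21.8
time_s: 25.62
ee_pos: [592.6, 273.8, 179.4]
ee_rot: [180.0, 0.0, 149.7]
force: [-0.1, 0.2, -1.7]
gripper_width: 21.8
t 25.62 pos [592.6 273.8 179.4] rot [1.7996e+02 4.0000e-02 1.4967e+02] w 21.8 F [-0.1  0.2 -1.7] q [ 24.  26.  79.  -0.  75. -36.]
```

View pics/s13.png

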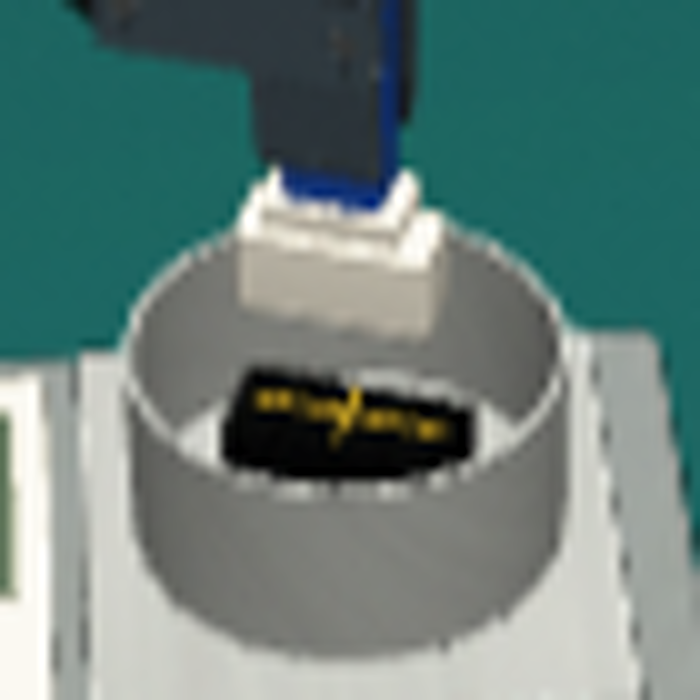

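View pics/w13c.png

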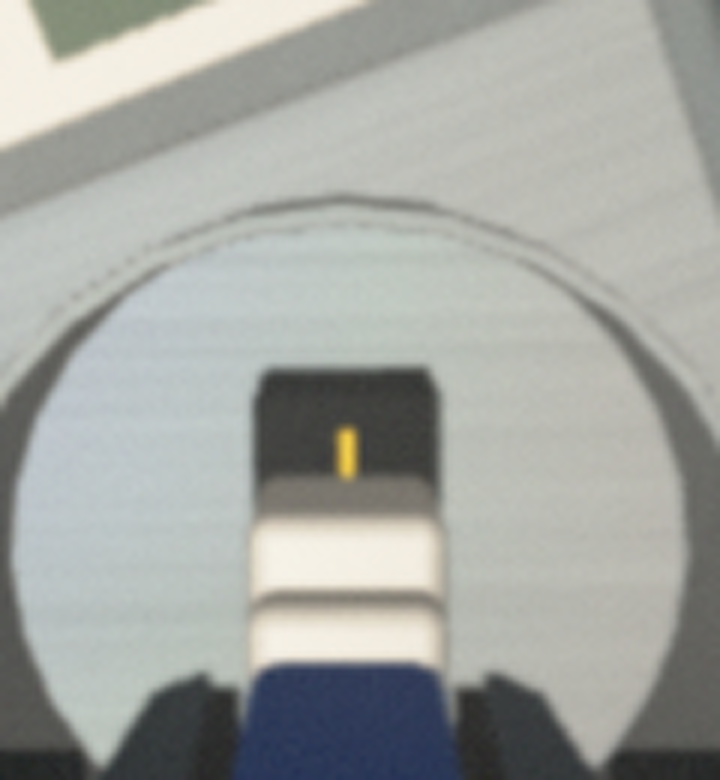

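```bash
python3 - <<'E'
from h import *
import pickle
s,w=pickle.load(open("f13.pkl","rb"))
S=lambda x,y:(210+(x+.5)/10-.5,75+(y+.5)/10-.5)
W=lambda x,y:(200+(x+.5)/6-.5,90+(y+.5)/6-.5)
a=np.radians(149.7); tx=np.array([np.cos(a),np.sin(a),0]); ty=np.array([np.sin(a),-np.cos(a),0])
# block from side: far top edge corners, ; wrist far end
bs=(onz(s,*S(246,369),110)+onz(s,*S(475,405),110))/2-15*ty
ys=(onz(s,*S(252,400),110)+onz(s,*S(447,432),110))/2
bw=onz(w,*W(347,369),110)-35*tx
print("block side",bs,ys,"wrist",bw)
for z in (146,151,156):
  L,Rr=onz(s,*S(240,303),z),onz(s,*S(433,336),z); ps=(L+Rr)/2+12*ty
  fl,fr=onz(w,*W(258,480),z),onz(w,*W(438,480),z); pw=(fl+fr)/2-29*tx
  print(z,"len",np.linalg.norm(L-Rr).round(1),"wid",np.linalg.norm(fl-fr).round(1),"probe side",ps.round(1),"wrist",pw.round(1),"d side",[((ys-ps)@tx).round(1),((ys-ps)@ty).round(1)],"d wrist",[((bw-pw)@tx).round(1),((bw-pw)@ty).round(1)])
E
```

```text
block side [594.28208564 270.04906674 110.        ] [595.75 270.85 110.  ] wrist [589.51884427 275.14153317 110.        ]
146 len 57.9 wid 25.1 probe side [598.7 281.9 146. ] wrist [594.1 272.5 146. ] d side [np.float64(-3.0), np.float64(-11.0)] d wrist [np.float64(5.3), np.float64(-0.0)]
151 len 57.6 wid 24.6 probe side [597.4 275.8 151. ] wrist [593.3 273.  151. ] d side [np.float64(-1.0), np.float64(-5.1)] d wrist [np.float64(4.4), np.float64(-0.1)]
156 len 57.2 wid 24.0 probe side [596.1 269.7 156. ] wrist [592.5 273.4 156. ] d side [np.float64(0.9), np.float64(0.8)] d wrist [np.float64(3.5), np.float64(-0.0)]
```

The estimates now differ by at most about ±4 mm: side (0,−3), kinematic (−4,−2), wrist (+4,0). I'll come down further, where parallax is smaller, with y −1.

```bash
python3 -m creep '[[1,0,-1,8,0,0,0],[1,0,0,9,0,0,0],[1,0,0,5,0,0,0],[1,0,0,0,0,0,0],[1,0,0,0,0,0,0]]'; python3 d.py; python3 - <<'E'
from h import *
import pickle
s=grab_frame("side"); w=grab_frame("wrist"); t=grab_frame("top")
pickle.dump((s,w,t),open("f14.pkl","wb"))
crop(s,210,75,280,145,"s14.png",10)
crop(w,200,80,320,210,"w14c.png",6)
crop(t,105,135,195,240,"t14.png",5)
E
```

```text
time_s: 26.35
ee_pos: [591.9, 273.0, 157.1]
ee_rot: [180.0, 0.0, 149.7]
force: [-0.1, -0.0, -1.7]
gripper_width: 21.8
t 26.35 pos [591.9 273.  157.1] rot [1.7999e+02 2.0000e-02 1.4967e+02] w 21.8 F [-0.1 -0.  -1.7] q [ 24.  26.  81.  -0.  73. -36.]
```

View pics/s14.png

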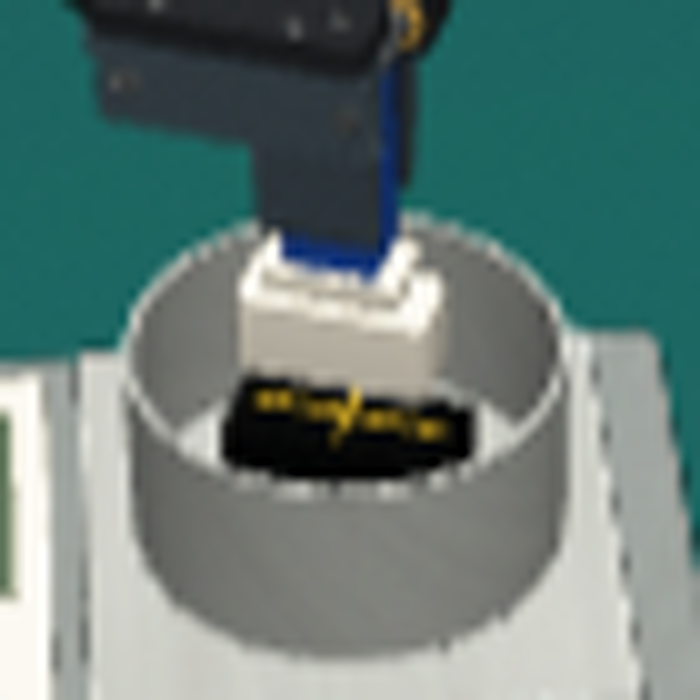

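View pics/w14c.png

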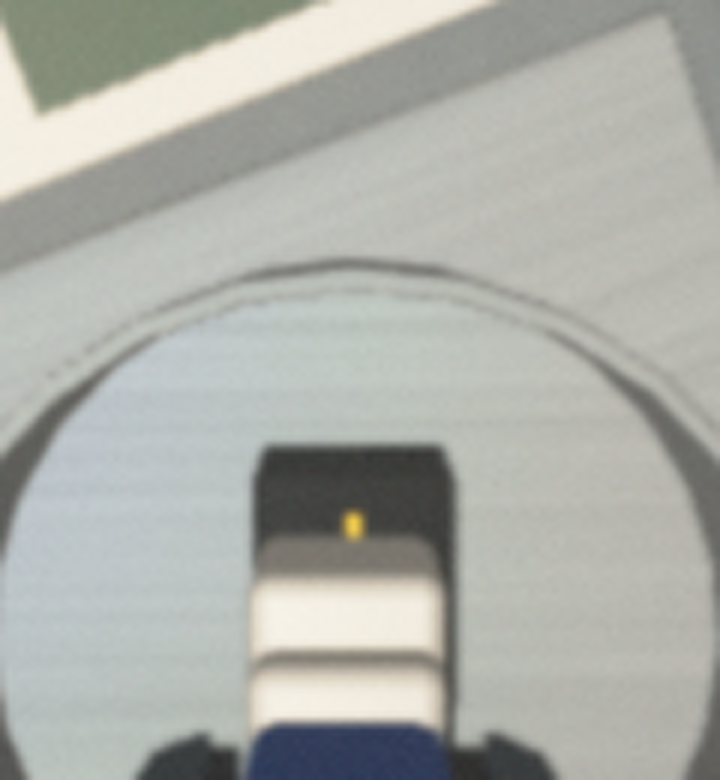

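View pics/t14.png

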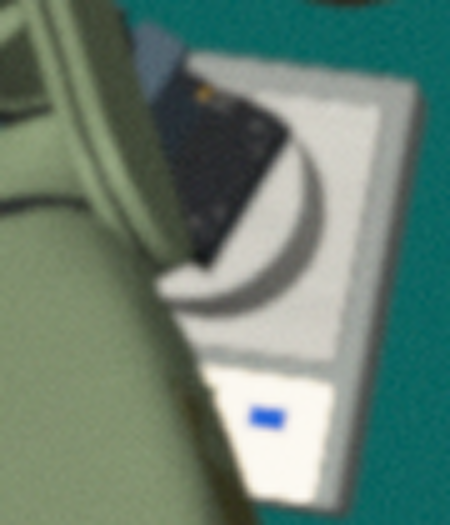

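```bash
python3 - <<'E'
from h import *
import pickle
s,w,t=pickle.load(open("f14.pkl","rb"))
S=lambda x,y:(210+(x+.5)/10-.5,75+(y+.5)/10-.5)
W=lambda x,y:(200+(x+.5)/6-.5,80+(y+.5)/6-.5)
a=np.radians(149.7); tx=np.array([np.cos(a),np.sin(a),0]); ty=np.array([np.sin(a),-np.cos(a),0])
ys=(onz(s,*S(252,400),110)+onz(s,*S(447,432),110))/2
bs=(onz(s,*S(246,369),110)+onz(s,*S(475,405),110))/2-15*ty
bw=onz(w,*W(353,449),110)-35*tx
print(ys,bs,bw)
for z in (126,129,132):
  L,Rr=onz(s,*S(243,367),z),onz(s,*S(440,398),z); ps=(L+Rr)/2+12*ty
  fl,fr=onz(w,*W(258,541),z),onz(w,*W(441,541),z); pw=(fl+fr)/2-29*tx
  tl,tr=onz(w,*W(252,580),z+30),onz(w,*W(444,580),z+30); pt=(tl+tr)/2-29*tx
  d=lambda b,p:[((b-p)@tx).round(1),((b-p)@ty).round(1)]
  print(z,"len",np.linalg.norm(L-Rr).round(1),"wid",np.linalg.norm(fl-fr).round(1),"side",ps.round(1),"wrist",pw.round(1),pt.round(1),"d side",d(ys,ps),d(bs,ps),"d wrist",d(bw,pw),d(bw,pt))
E
```

```text
[595.75 270.85 110.  ] [594.28208564 270.04906674 110.        ] [589.51884427 274.84153317 110.        ]
126 len 59.4 wid 25.3 side [598.9 277.7 126. ] wrist [593.3 272.  126. ] [592.7 272.  156. ] d side [np.float64(-0.8), np.float64(-7.5)] [np.float64(0.1), np.float64(-8.9)] d wrist [np.float64(4.7), np.float64(0.6)] [np.float64(4.2), np.float64(0.8)]
129 len 59.1 wid 24.9 side [598.2 274.2 129. ] wrist [592.8 272.2 129. ] [592.1 272.3 159. ] d side [np.float64(0.4), np.float64(-4.1)] [np.float64(1.3), np.float64(-5.5)] d wrist [np.float64(4.2), np.float64(0.6)] [np.float64(3.5), np.float64(0.9)]
132 len 58.9 wid 24.6 side [597.4 270.6 132. ] wrist [592.4 272.5 132. ] [591.6 272.6 162. ] d side [np.float64(1.5), np.float64(-0.6)] [np.float64(2.4), np.float64(-2.0)] d wrist [np.float64(3.7), np.float64(0.6)] [np.float64(2.9), np.float64(0.9)]
```

Wrist says (+3.5,+0.7). Side says (+1..2, −1..−4) and depends on the assumed z. The compromise is x +2, y −0.5, well inside the 8 mm tolerance. Then 9 mm down.

```bash
python3 -m creep '[[1,2,-0.5,2,0,0,0],[1,0,0,4,0,0,0],[1,0,0,3,0,0,0],[1,0,0,0,0,0,0],[1,0,0,0,0,0,0]]'; python3 -m creep '[[1,0,0,0,0,0,0],[1,0,0,0,0,0,0],[1,0,0,0,0,0,0]]';python3 d.py; python3 - <<'E'
from h import *
import pickle
s=grab_frame("side"); w=grab_frame("wrist"); t=grab_frame("top")
pickle.dump((s,w,t),open("f15.pkl","wb"))
crop(s,210,75,280,145,"s15.png",10)
crop(w,200,80,320,210,"w15c.png",6)
cv2.imwrite("pics/side15.png",s["frame"][:,:,::-1])
E
```

```text
time_s: 27.12
ee_pos: [589.8, 273.5, 148.0]
ee_rot: [180.0, 0.0, 149.7]
force: [0.6, -0.1, -2.0]
gripper_width: 21.9
time_s: 27.5
ee_pos: [589.7, 273.5, 148.0]
ee_rot: [180.0, 0.0, 149.7]
force: [-0.4, -0.4, -1.8]
gripper_width: 21.4
t 27.5 pos [589.7 273.5 148. ] rot [1.8000e+02 1.0000e-02 1.4967e+02] w 21.4 F [-0.4 -0.4 -1.8] q [ 24.  26.  82.  -0.  71. -36.]
```

View pics/s15.png

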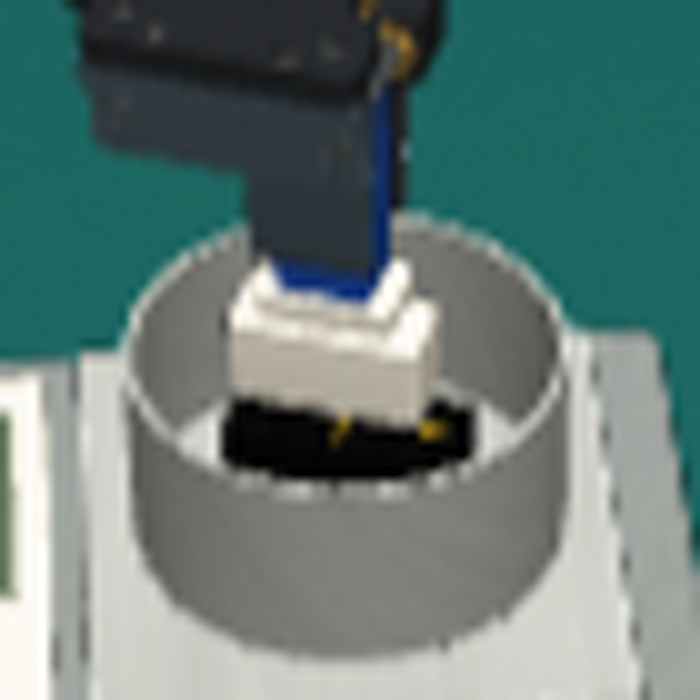

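View pics/w15c.png

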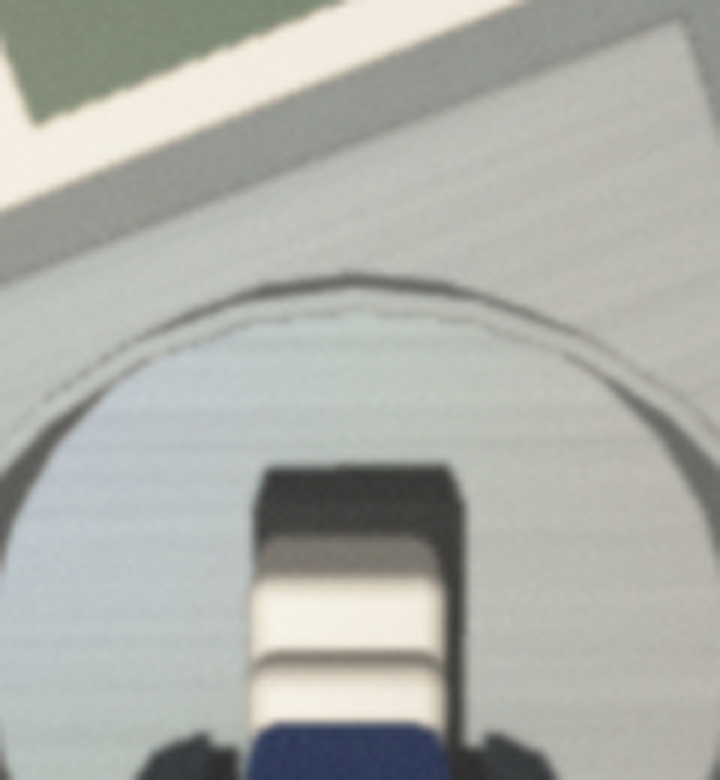

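View pics/side15.png

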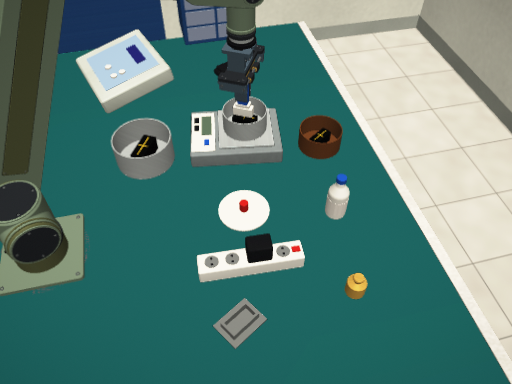

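```bash
python3 - <<'E'
from h import *
import pickle
s,w,t=pickle.load(open("f15.pkl","rb"))
S=lambda x,y:(210+(x+.5)/10-.5,75+(y+.5)/10-.5)
W=lambda x,y:(200+(x+.5)/6-.5,80+(y+.5)/6-.5)
a=np.radians(149.7); tx=np.array([np.cos(a),np.sin(a),0]); ty=np.array([np.sin(a),-np.cos(a),0])
ys=np.array([595.3,270.6,110])
iS=lambda q:((q-[210,75]+.5)*10-.5).round(0); iW=lambda q:((q-[200,80]+.5)*6-.5).round(0)
print("block outline side pred",iS(proj(s,[ys+i*35*tx+j*15*ty for i,j in((1,1),(-1,1),(-1,-1),(1,-1))])).tolist())
for z in (117,120,123):
  c=ys+[0,0,z-110]
  print(z,"ideal side front bottom",iS(proj(s,[c+29*tx-12*ty,c-29*tx-12*ty])).tolist())
  bw=onz(w,*W(359,469),110)-35*tx; c=bw+[0,0,z-110]
  print("  ideal wrist bottom far end",iW(proj(w,[c+29*tx-12*ty,c+29*tx+12*ty])).tolist(),"top",iW(proj(w,[c+29*tx-12*ty+[0,0,30],c+29*tx+12*ty+[0,0,30]])).tolist())
E
```

```text
block outline side pred [[251.0, 364.0], [476.0, 407.0], [447.0, 471.0], [219.0, 427.0]]
117 ideal side front bottom [[241.0, 405.0], [430.0, 442.0]]
  ideal wrist bottom far end [[272.0, 520.0], [447.0, 520.0]] top [[262.0, 561.0], [461.0, 561.0]]
120 ideal side front bottom [[240.0, 397.0], [430.0, 434.0]]
  ideal wrist bottom far end [[271.0, 523.0], [448.0, 523.0]] top [[261.0, 566.0], [463.0, 566.0]]
123 ideal side front bottom [[240.0, 389.0], [430.0, 426.0]]
  ideal wrist bottom far end [[270.0, 527.0], [449.0, 527.0]] top [[260.0, 571.0], [465.0, 571.0]]
```

Against the ideal projection, the probe is off by about 1 mm along and 2 mm across in the side view, and by about 3 mm along and 1.6 mm across in the wrist view. The height fits 120–122 mm, which is a 10–12 mm gap. All of this is within tolerance and the arm is still, so I'm handing in.

```bash
python3 -m creep '[[1,0,0,0,0,0,0],[1,0,0,0,0,0,0]]'; python3 - <<'E'
from workcell import *
print(job_done())
E
```

```text
time_s: 27.9
ee_pos: [589.7, 273.5, 148.0]
ee_rot: [-180.0, 0.0, 149.7]
force: [-1.6, -0.3, -2.5]
gripper_width: 21.7
the job is handed in; nothing more can be done
None
```

I handed the job in at 27.9 s with the probe gripped (21.7 mm opening), upright and still, about 10–12 mm above the absorber block. The lid lies flat and released on the bare bench at about (530, 10). No verdict was reported.

**Last checks**
- **Centring:** the side view put the probe about 1–2 mm off the block's centre and the wrist view about 3 mm off, against a limit of 8 mm. The two views disagreed with each other by a few mm.
- **Alignment:** the wrist view showed the probe's and block's long sides parallel. The side view agreed to within a few degrees.
- **Surroundings:** in the last side view the pot, gel bottle and brass weight looked unmoved. I saw no contact in the force readings or pictures while carrying the probe.

**What went wrong or disagreed**
- **Fingertip height:** the images put the real fingertips about 35 mm behind the reported TCP. The jaws therefore closed above the lid's knob twice without touching it. I corrected for this offset from then on, and the third grip held.
- **Final height:** the 10–12 mm gap comes from the height the probe was lifted from in its rest plus the side view. It was not measured directly.

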